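Pack a step block snug in its spring-jaw holder

ROBOT

A 7-joint arm with a two-finger parallel gripper is mounted at the origin on the work surface. World frame = base frame: x ahead of the robot, y to its left, z up, the work surface at z = 0. Lengths are in m, angles in rad, forces in N, time in s.
With the tool pointing down it reaches from about 0.4 to 0.875 m from the base axis. Payload 19.3 kg.
Tool frame: the origin (TCP) lies at the very end of the fingers, on their centre line; the grasp point (between the pads) lies 19 mm behind it; z points along the fingers, y is the direction in which the jaws open and shut (so a half turn about z gives the same grasp; the last joint's range is limited). The gripper opens to 85 mm and grips with 20 to 120 N. Pads are 22 mm wide; open, the fingers measure 114 mm over their backs; the gripper's body (76 mm by 85 mm) begins 54 mm behind the grasp point. The pads swing forward as they close: fully open they stand 13 mm farther back than shut.
Start: joints at [1.142, 0.521, -0.036, 1.599, 0.021, 1.021, -0.113], TCP at [0.219, -0.585, 0.231] pointing down, gripper open.
Joint ranges: [-2.91, 2.91], [-0.3, 2.13], [-1.5, 1.42], [0.17, 2.43], [-1.26, 4.41], [0.16, 1.93], [-2.52, 2.52]. Speed limits (rad/s): [1.89, 1.89, 2.39, 2.39, 3.01, 3.01, 3.01].

INTERFACE

Orientations are given as [roll, pitch, yaw] about the fixed x, y, z axes, in that order (R = Rz(yaw) Ry(pitch) Rx(roll)).
In Python, from workcell import bot, viewer gives the robot as it stands.
- The arm moves only by the shell command python3 -m creep 'ROWS' [FORCE]. ROWS is JSON, a list of rows, each an object of numbers: "rx", "ry", "rz": the turn, a rotation vector about the tool's x, y, z in degrees; "tx", "ty", "tz": the shift along the tool's x, y, z in mm; "hand": the closure, from -1 (fully open) to 1 (shut), so that 0 is half open. In form: [{"rx": .., "ry": .., "rz": .., "tx": .., "ty": .., "tz": .., "hand": ..}, ...]. A call has 1 to 8 rows; each row is the pose to reach, as a shift and turn from the pose commanded when the call began, along the tool's axes at that moment; what a row does not reach only later rows make up. A row lasts 1/10 s, in which the tool goes at most 50 mm and 8.59 degrees, less where a joint would pass 70% of its speed; a pose out of reach is approached as far as the arm can. A call with a gripper value outside its range is refused whole. The fingers move at their own pace and stop on an object; FORCE is the grip in N (left out, the last holds). Time passes only in rows, so rows that repeat a pose let the fingers close. It gives the time, the measured TCP pose, the force and the opening at its end, in the units of the state.
- bot.observe(): the state, without advancing time (a new reading comes with each control period).
- viewer.grab_frame(name): name is "scene" or "top"; returns a dict with "pixels" (400x640x3 uint8, blue, green, red), "vertical_fov" (degrees; the focal length in pixels is half the picture's height over the tangent of half this angle, whatever the lens; pixels are square), "cx", "cy" (the principal point, pixels), "rvec" (rotation vector, rad) and "tvec" (3), from world to camera coordinates, as OpenCV has them. Camera axes: x right, y down, z forward; pixel columns grow to the right and rows downward; lengths in m; the calibration is good to about 2 mm. A picture is of the moment at which its call begins. There is no depth.
- bot.job_done(): hands the job in, once; it reports no verdict.
Trained networks look in a picture, given as the dict that the camera call returned (one of the last four; its "shot" number tells which), for a name from the list of things; names that differ only in an ending like _2 or _b are one class to them, and where a whole thing is asked for, a point or a joint stands for the part that bears it (a point fixed in the world has none). Each returns a list of dicts, best first, with "score" (0 to 1); they miss things now and then, are a little off and sometimes report something else, mostly with a low value. They report only what shows in the picture. A call takes as long as a camera call. They do not tell look-alikes from the thing itself.
- viewer.outline_of(target, picture): "mask" (400x640 bool, what is visible of it) and "bbox" ([left, top, right, bottom] in pixels, round what is visible of it).
The state is a dict: "clock": time; "qpos": joint angles; "qd": joint speeds; "joint_efforts": joint torques, N m; "position": TCP position; "tool_rot": TCP orientation; "force": force on the tool from outside, world axes, zero at the start; "moment": the same for the moment, N m; "grip_width": finger opening in m.
Only numpy, scipy, OpenCV 4.12 (cv2) and the standard library are available. Lean on these libraries where they do the work, as an engineer would, in place of code of your own. Each camera call takes 0.05 s, during which the arm holds its last target.

TASK

The step block lying in the spring-jaw holder is loose. Take the spacer plates one at a time, stand each on its long edge on the holder's front apron, slide it in under the bridge beside the block and push it fully home against the end stop; go on until the plates fill the gap between block and jaw snugly and hold the sprung jaw slightly pushed back. Leave the spare plates on the bench clear of the holder, and leave both step blocks and everything else where they are.

Things in the scene. Friction and masses are not known exactly. Their poses are not given: they have to be found in the camera images.
- holder: fixed holder. Origin on the bench at the middle of the bay's open mouth; x points into the bay, away from the robot, y left, z up. Base plate 6 mm thick, x=-125 to 110, y=-114 to 122 mm; the part before the mouth (x<0) is a bare apron. Bay floor z=6; fixed wall at y=30 to 44, x=0 to 86, top z=52; opposite it the sprung jaw, face at y=-50 at rest, top z=41; jaw housing at y=-90 to -102, top z=52
- bay_end (a point): middle of the end stop's face, 86 mm in from the mouth, 21 mm above the bench; same axes as the holder. The end stop is 14 thick, top 36 mm above the bench. A plate fully home touches it and, being 90 mm long, stands out 4 mm at the mouth, its centre 41 mm inside
- bridge (a point): centre of the flat bar fixed across the bay above block, gap and jaw: 26 mm wide (x=37 to 63 of the holder), underside 52, top 60 mm above the bench, y=-102 to 44; same axes as the holder. Plates cannot be lowered in from above, only slid in from the mouth
- jaw (a joint): travel of the sprung jaw in m: 0 at rest, grows as it is pushed back towards the holder's -y, stops at 0.009. The spring pushes with about 3 N at rest and 0.2 N more per mm. Its front 22 mm is bevelled by 5 mm as a lead-in. Pushing the last plate in takes about 8 to 16 N; a snug pack holds it back by about 4 mm
- jaw_face (a point): the middle of the jaw's flat face, 43 mm in from the mouth and 23 mm above the bench; same axes as the holder
- plate0_mid (a point): loose aluminium spacer plate, 90 long x 14 thick x 32 mm tall, about 100 g, both ends fully rounded (radius 7), standing on its long narrow edge on the bench. All four are alike; either end may go first. This point is its centre, 16 mm above its foot; x along its length, y across its thickness, z up
- plate1_mid (a point): loose aluminium spacer plate, 90 long x 14 thick x 32 mm tall, about 100 g, both ends fully rounded (radius 7), standing on its long narrow edge on the bench. All four are alike; either end may go first. This point is its centre, 16 mm above its foot; x along its length, y across its thickness, z up
- plate2_mid (a point): loose aluminium spacer plate, 90 long x 14 thick x 32 mm tall, about 100 g, both ends fully rounded (radius 7), standing on its long narrow edge on the bench. All four are alike; either end may go first. This point is its centre, 16 mm above its foot; x along its length, y across its thickness, z up
- plate3_mid (a point): loose aluminium spacer plate, 90 long x 14 thick x 32 mm tall, about 100 g, both ends fully rounded (radius 7), standing on its long narrow edge on the bench. All four are alike; either end may go first. This point is its centre, 16 mm above its foot; x along its length, y across its thickness, z up
- block_wide_mid (a point): loose steel step block, 84 long (x) x 56 wide (y), top a staircase of four steps 12, 19, 26, 33 mm high, rising to +x. This point: mid length and width, 16.5 mm up. One of the two blocks (it varies) lies in the bay against the fixed wall, the other is parked on the base plate on that wall's outer (+y) side. With this one in the bay the gap to the resting jaw is 24 mm
- block_narrow_mid (a point): loose steel step block, 84 long (x) x 42 wide (y), top a staircase of four steps 12, 19, 26, 33 mm high, rising to +x. This point: mid length and width, 16.5 mm up. One of the two blocks (it varies) lies in the bay against the fixed wall, the other is parked on the base plate on that wall's outer (+y) side. With this one in the bay the gap to the resting jaw is 38 mm
- loupe_mid (a point): black magnifier loupe, 52 mm across, 42 mm tall, standing; bystander. This point is its centre
- meter_mid (a point): white hand-held meter, 115 x 55 x 28 mm, lying flat; bystander. This point is its centre
- carton_mid (a point): cardboard carton, 80 (x) x 170 (y) x 60 mm, 0.6 kg; bystander. This point is its centre
Things that resemble listed ones, but are neither listed nor needed, are in the scene too. What is shaped like the part that bears plate0_mid but brown is not meant.

How it is judged:
By the outcome, as a careful person would: the job done as asked, in the order asked, and still so for the second after the job is handed in, with the robot touching nothing.
It also fails if it takes over 72 s, if anything falls off the work surface, if the arm or the gripper's body presses on something with over 40 N, if the wrist force passes 120 N, or if a joint passes its speed limit or range.

## Working session

There is one attempt and no reset: what is moved stays moved. The work goes in short steps, Python scripts to look and compute and a shell command to move; the robot and the scene stay as the last step left them, time stands still between calls to the robot, and variables do not carry over. Pictures are saved under pics/ and viewed, and the job is handed in when it is done.

```bash
ls; mkdir -p pics; python3 - <<'E'
from workcell import bot, viewer
import cv2
s=bot.observe();print(s)
for n in("scene","top"):
    p=viewer.grab_frame(n);cv2.imwrite(f"pics/{n}0.png",p["pixels"]);print(n,{k:v for k,v in p.items() if k!="pixels"})
E
```

```text
pics
{'clock': 0.0, 'qpos': array([ 1.14181642,  0.52199602, -0.036315  ,  1.59994882,  0.02118628,
        1.02108008, -0.11280437]), 'qd': array([-9.45799210e-04, -1.06671215e-03,  6.50973565e-04, -7.79645943e-04,
        6.14365286e-05,  3.96287894e-04, -2.15324343e-04]), 'joint_efforts': array([ 9.97297939e-04, -9.27097249e+01,  1.98052749e+00, -3.69934916e+01,
        1.80082134e-02,  8.04102252e-03, -8.65002107e-05]), 'position': array([ 0.21931734, -0.58493531,  0.23075826]), 'tool_rot': array([-3.14054696e+00,  6.70548120e-05,  3.58746610e-01]), 'force': array([0.29442259, 0.8593145 , 0.20300022]), 'moment': array([0.02594812, 0.00480759, 0.02801363]), 'grip_width': 0.08531227109016425}
scene {'vertical_fov': 49.93840851223536, 'cx': 321.1839858917712, 'cy': 203.85069098085467, 'rvec': array([ 1.05150307,  2.44340794, -0.9893809 ]), 'tvec': array([ 0.42524707, -0.21737803,  1.37052932]), 'shot': 1}
top {'vertical_fov': 46.64515440690879, 'cx': 321.0755312672904, 'cy': 197.53889408555642, 'rvec': array([ 2.09264571, -2.1483956 ,  0.18472463]), 'tvec': array([-0.00635331,  0.56972955,  1.06369621]), 'shot': 2}
```

View pics/scene0.png

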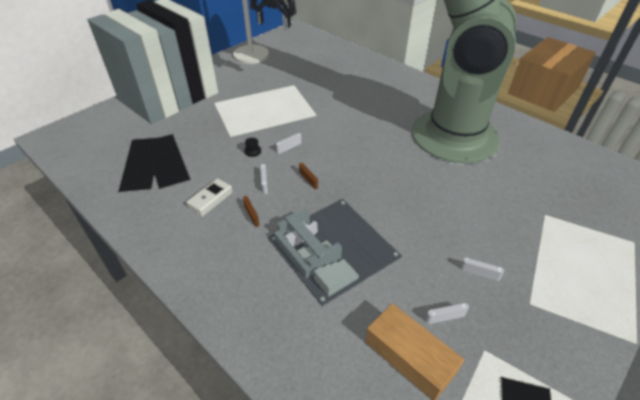

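View pics/top0.png

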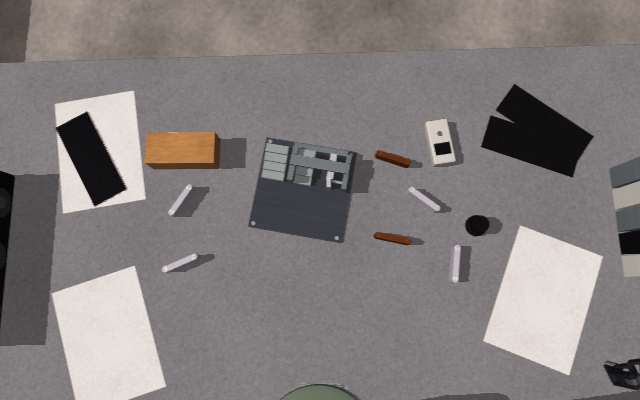

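The top view shows four silver plates at about (180,200), (180,263), (424,199) and (457,263). The brown look-alikes are at (393,158) and (393,238), and the holder is at (303,190). Next I'll run the detection and crop in close.

```bash
cat > h.py <<'E'
from workcell import bot, viewer
import cv2, numpy as np
def cam(p):
    f=200/np.tan(np.radians(p["vertical_fov"])/2)
    K=np.array([[f,0,p["cx"]],[0,f,p["cy"]],[0,0,1]])
    R,_=cv2.Rodrigues(np.array(p["rvec"]));return K,R,np.array(p["tvec"])
def ray(p,uv,z):
    K,R,t=cam(p);d=R.T@np.linalg.inv(K)@np.array([uv[0],uv[1],1.]);c=-R.T@t
    return c+d*(z-c[2])/d[2]
def proj(p,X):
    K,R,t=cam(p);q=(K@(R@np.atleast_2d(X).T+t[:,None])).T;return q[:,:2]/q[:,2:]
def crop(p,x0,y0,x1,y1,s,fn):
    cv2.imwrite(fn,cv2.resize(p["pixels"][y0:y1,x0:x1],None,fx=s,fy=s,interpolation=cv2.INTER_CUBIC))
E
python3 - <<'E'
from h import *
p=viewer.grab_frame("top")
crop(p,235,125,375,250,5,"pics/hold0.png")
for n in["plate0_mid","block_wide_mid","block_narrow_mid","holder","jaw","loupe_mid","meter_mid"]:
    for o in viewer.outline_of(n,p):
        m=o["mask"].astype(np.uint8);r=cv2.minAreaRect(cv2.findNonZero(m))
        print(n,round(o["score"],2),o["bbox"],np.round(r[0],1),np.round(r[1],1),round(r[2],1),ray(p,r[0],0.032)[:2].round(4))
E
```

```text
plate0_mid 0.79 [376.9, 231.4, 413.5, 245.1] [392.1 238. ] [36.7  7.3] 12.1 [ 0.4696 -0.1896]
plate0_mid 0.62 [375.3, 148.5, 409.9, 168.9] [392.2 158.8] [35.1 10.1] 18.4 [ 0.6663 -0.2004]
plate0_mid 0.52 [407.3, 187.6, 442.7, 211.8] [422.8 199.5] [36.8  9.6] 36.4 [ 0.5614 -0.2695]
block_wide_mid 0.98 [264.7, 139.7, 288.9, 184.2] [275.5 162. ] [23.7 35.7] 9.5 [0.6662 0.09  ]
block_wide_mid 0.15 [249.8, 137.1, 359.9, 246.0] [302.6 189.4] [94.7 91.9] 9.5 [0.5949 0.0237]
block_narrow_mid 0.87 [294.9, 151.2, 316.5, 186.5] [305.1 167. ] [17.6 35.5] 9.5 [0.6513 0.0166]
block_narrow_mid 0.25 [331.3, 153.1, 336.2, 188.7] [331.2 170.5] [ 5.4 33.5] 9.5 [ 0.6405 -0.0479]
holder 0.6 [251.9, 135.9, 355.6, 243.1] [302.9 189.2] [95.1 92.8] 10.5 [0.5952 0.0231]
jaw 0.45 [326.4, 156.7, 338.1, 190.2] [330.9 171. ] [ 6.5 34.8] 8.1 [ 0.6394 -0.0471]
loupe_mid 0.56 [468.8, 216.1, 487.0, 238.4] [478. 225.] [20. 22.] 90.0 [ 0.4954 -0.3982]
loupe_mid 0.22 [145.3, 132.9, 220.9, 170.2] [182.5 150.5] [37. 75.] 90.0 [0.7026 0.3231]
meter_mid 0.9 [423.8, 116.8, 452.6, 171.6] [439.8 142.1] [46.7 24. ] 77.9 [ 0.7058 -0.3211]
meter_mid 0.61 [260.3, 139.1, 289.5, 185.3] [275.6 161.5] [24.6 36.9] 9.8 [0.6676 0.0896]
```

View pics/hold0.png

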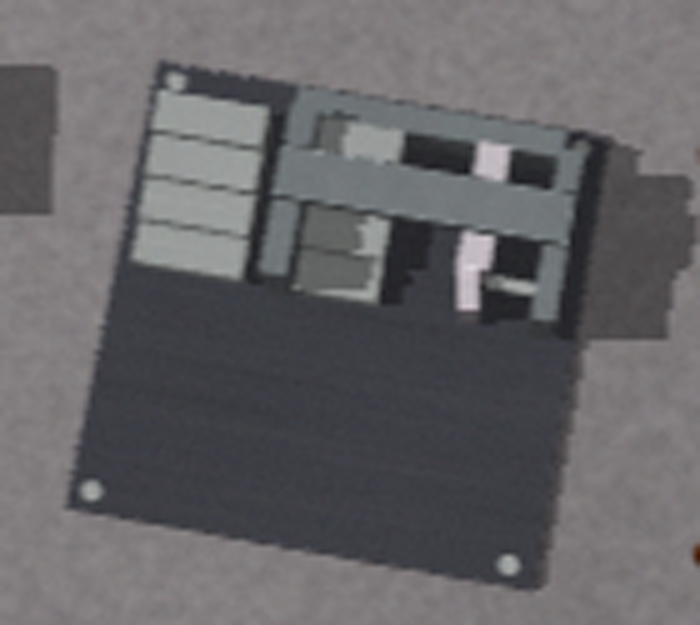

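```bash
cat > fit.py <<'E'
from h import *
from scipy.optimize import least_squares, minimize
from scipy.ndimage import map_coordinates
# holder edges: (p0,p1) mm in holder frame
HE=[((-125,-114,6),(-125,122,6)),((-125,122,6),(-20,122,6)),((-125,-114,6),(-20,-114,6)),
    ((37,-102,60),(37,44,60)),((63,-102,60),(63,44,60)),((110,60,6),(110,122,6)),((0,30,52),(0,44,52))]
def T(q,X): 
    c,s=np.cos(q[2]),np.sin(q[2]);X=np.asarray(X)/1000.
    return np.c_[q[0]+c*X[:,0]-s*X[:,1],q[1]+s*X[:,0]+c*X[:,1],X[:,2]]
def edgeres(p,q0,w,edges=HE,n=25):
    g=cv2.GaussianBlur(p["pixels"].astype(np.float32).mean(2),(0,0),0.8)
    out=[]
    for a,b in edges:
        a,b=np.array(a,float),np.array(b,float)
        P=a+(b-a)*np.linspace(.06,.94,n)[:,None];uv=proj(p,T(q0,P))
        d=uv[-1]-uv[0];d/=np.linalg.norm(d);nn=np.array([-d[1],d[0]])
        s=np.arange(-w,w+.01,.25)
        S=uv[:,None]+s[None,:,None]*nn
        I=map_coordinates(g,[S[...,1],S[...,0]],order=1,mode='nearest')
        G=np.abs(np.gradient(I,axis=1));
        k=G.argmax(1);ok=G.max(1)>2
        for i in np.where(ok)[0]: out.append((P[i],uv[i]+s[k[i]]*nn,nn))
    return out
def fit_holder(ps,q,ws=(6,4,2.5,2,2)):
    for w in ws:
        obs=[(p,)+o for p in ps for o in edgeres(p,q,w)]
        def f(x):
            r=[]
            for p in ps:
                oo=[o for o in obs if o[0] is p]
                uv=proj(p,T(x,np.array([o[1] for o in oo])))
                r.append(((uv-np.array([o[2] for o in oo]))*np.array([o[3] for o in oo])).sum(1))
            return np.concatenate(r)
        s=least_squares(f,q,loss="soft_l1",f_scale=.5);q=s.x
    return q,np.median(abs(f(q)))
def stad(L=.09,th=.014,h=.032,z0=0):
    a=np.linspace(-np.pi/2,np.pi/2,9);r=th/2
    e=np.c_[L/2-r+r*np.cos(a),r*np.sin(a)];e=np.r_[e,-e]
    return np.r_[np.c_[e,np.full(len(e),z0)],np.c_[e,np.full(len(e),z0+h)]]
def render(p,q,z0=0):
    uv=proj(p,T(q,stad(z0=z0)*1000));h=cv2.convexHull(uv.astype(np.float32))[:,0]
    m=np.zeros((400,640),np.uint8);cv2.fillPoly(m,[np.round((h)*16).astype(np.int32)],255,cv2.LINE_AA,4)
    return m/255.
def fit_plate(p,q,mask,z0=0):
    m=mask.astype(float)
    best=None
    for dth in(-.2,0,.2):
        s=minimize(lambda x:((render(p,[x[0]/100,x[1]/100,x[2]],z0)-m)**2).sum(),[q[0]*100,q[1]*100,q[2]+dth],method="Nelder-Mead",options=dict(initial_simplex=np.array([[q[0]*100,q[1]*100,q[2]+dth]]*4)+np.array([[0,0,0],[.6,0,0],[0,.6,0],[0,0,.15]])))
        if best is None or s.fun<best.fun: best=s
    return np.array([best.x[0]/100,best.x[1]/100,best.x[2]]),best.fun/m.sum()
E
python3 - <<'E'
from fit import *
pt=viewer.grab_frame("top");ps=viewer.grab_frame("scene")
f=[ray(pt,u,.006) for u in((248.6,226.6),(344,242.6))]
print(f)
yv=(f[0]-f[1])[:2];th=np.arctan2(yv[1],yv[0])-np.pi/2
c=f[1][:2]+yv/np.linalg.norm(yv)*.114+.125*np.array([np.cos(th),np.sin(th)])
q0=np.array([*c,th]);print(q0)
for S in([pt],[ps],[pt,ps]):
    q,e=fit_holder(S,q0);print(q.round(4),e)
qh=q;np.save("qh.npy",q)
for n,p in(("t",pt),("s",ps)):
    im=p["pixels"].copy();im=cv2.resize(im,None,fx=3,fy=3,interpolation=cv2.INTER_CUBIC)
    for a,b in HE+[((0,-8,6),(0,30,6))]:
        uv=proj(p,T(qh,[a,b]))*3+1;cv2.line(im,*[tuple(int(v) for v in x) for x in uv],(0,0,255),1)
    x=(720,390) if n=="t" else(780,580)
    cv2.imwrite(f"pics/ov_{n}.png",im[x[1]:x[1]+370,x[0]:x[0]+450])
# plates
g=pt["pixels"].astype(float)
for i,(u,v) in enumerate([(180,200),(180,263),(424,199),(457,263)]):
    w=30;sub=g[v-w:v+w,u-w:u+w].mean(2)
    m=np.zeros((400,640),np.uint8);m[v-w:v+w,u-w:u+w]=sub>150
    n,l,st,_=cv2.connectedComponentsWithStats(m)
    k=1+np.argmax(st[1:,4]);m=l==k
    (cu,cv_),wh,an=cv2.minAreaRect(cv2.findNonZero(m.astype(np.uint8)))
    c=ray(pt,(cu,cv_),.025)
    ys,xs=np.nonzero(m);ev=np.linalg.eigh(np.cov(xs,ys))[1][:,1]
    d=ray(pt,(cu+ev[0]*10,cv_+ev[1]*10),.025)-c
    q,e=fit_plate(pt,[c[0],c[1],np.arctan2(d[1],d[0])],m)
    # scene
    uv=proj(ps,[[q[0],q[1],.016]])[0].round().astype(int)
    g2=ps["pixels"].mean(2);r0=render(ps,q);big=cv2.dilate((r0>.1).astype(np.uint8),np.ones((13,13)))>0
    m2=((g2>135)&big).astype(np.uint8)
    n,l,st,_=cv2.connectedComponentsWithStats(m2);m2=l==1+np.argmax(st[1:,4])
    q2,e2=fit_plate(ps,q,m2)
    print(i,m.sum(),q.round(4),round(e,3),"scene",uv,m2.sum(),q2.round(4),round(e2,3))
E
```

```text
[array([0.50953964, 0.16081506, 0.006     ]), array([ 0.46365202, -0.07455285,  0.006     ])]
[ 0.60815691  0.01342065 -0.19254595]
[ 0.6083  0.0165 -0.2015] 0.25582470836135135
[ 0.6087  0.0175 -0.2163] 0.4751215338091906
[ 0.6086  0.0173 -0.208 ] 0.28305877849514816
0 204 [0.5809 0.3304 2.4709] 0.887 scene [448 316] 688 [0.5758 0.328  2.6149] 0.121
1 217 [0.4255 0.3301 1.8798] 0.505 scene [484 272] 836 [0.4199 0.328  1.9575] 0.245
2 209 [ 0.5658 -0.2734  0.9764] 0.668 scene [263 179] 253 [ 0.5637 -0.2708  0.8933] 0.21
3 247 [ 0.4052 -0.3393  3.0042] 0.548 scene [289 143] 393 [ 0.4014 -0.3401  3.0059] 0.085
```

```bash
python3 - <<'E'
from fit import *
pt=viewer.grab_frame("top");ps=viewer.grab_frame("scene")
def C(p,u,v): return cv2.resize(p["pixels"][v-30:v+30,u-30:u+30],(240,240),interpolation=cv2.INTER_CUBIC)
a=np.hstack([C(pt,*x) for x in [(180,200),(424,199),(457,263)]]);b=np.hstack([C(ps,*x) for x in[(448,312),(263,179),(289,143)]])
cv2.imwrite("pics/pl.png",np.vstack([a,b]))
a=cv2.imread("pics/ov_t.png");b=cv2.imread("pics/ov_s.png");cv2.imwrite("pics/ov.png",np.hstack([a[:,:395],b[:,:400]]))
E
```

```text
(no output)
```

View pics/pl.png

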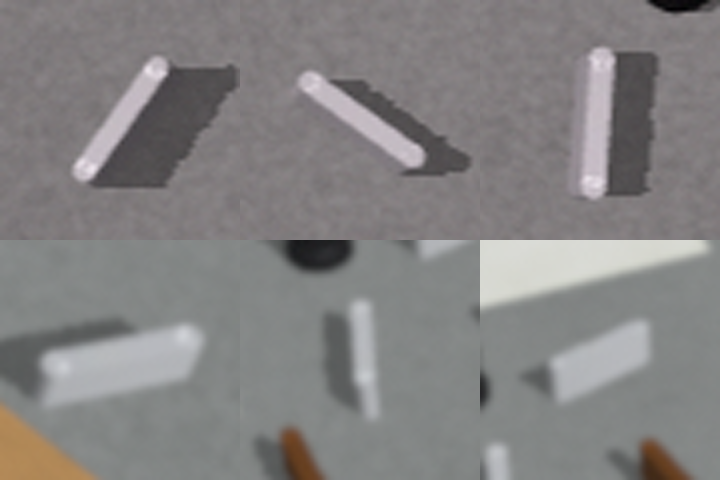

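View pics/ov.png

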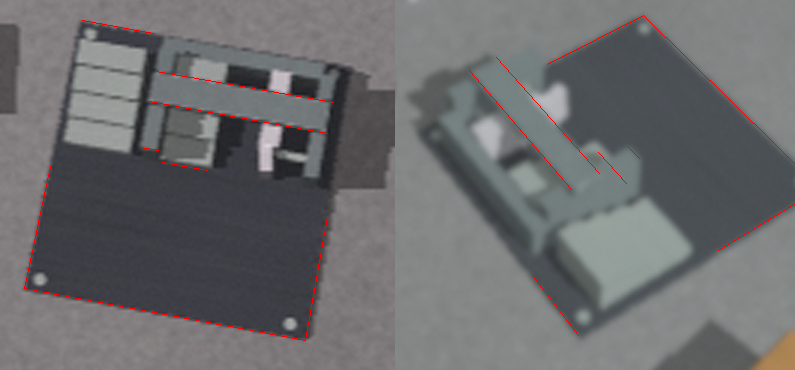

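```bash
cat >> fit.py <<'E'
def render_top(p,q,z0=0):
    X=stad(z0=z0);X=X[len(X)//2:]
    uv=proj(p,T(q,X*1000))
    m=np.zeros((400,640),np.uint8);cv2.fillPoly(m,[np.round(uv*16).astype(np.int32)],255,cv2.LINE_AA,4)
    return m/255.
def find_plate(p,u,v,z0=0,w=26,th=None):
    g=p["pixels"].astype(float).mean(2);sub=g[v-w:v+w,u-w:u+w]
    if th is None: th=.5*(np.percentile(sub,98)+np.median(sub))+12
    m=np.zeros((400,640),np.uint8);m[v-w:v+w,u-w:u+w]=sub>th
    n,l,st,_=cv2.connectedComponentsWithStats(m);m=(l==1+np.argmax(st[1:,4])).astype(float)
    ys,xs=np.nonzero(m);cu,cv_=xs.mean(),ys.mean();ev=np.linalg.eigh(np.cov(xs,ys))[1][:,1]
    z=z0+.032;c=ray(p,(cu,cv_),z);d=ray(p,(cu+ev[0]*10,cv_+ev[1]*10),z)-c;a=np.arctan2(d[1],d[0])
    x0=np.array([c[0]*100,c[1]*100,a])
    s=minimize(lambda x:((render_top(p,[x[0]/100,x[1]/100,x[2]],z0)-m)**2).sum(),x0,method="Nelder-Mead",options=dict(initial_simplex=x0+np.array([[0,0,0],[.3,0,0],[0,.3,0],[0,0,.1]])))
    a=(s.x[2]+np.pi/2)%np.pi-np.pi/2
    return np.array([s.x[0]/100,s.x[1]/100,a]),s.fun/m.sum(),int(m.sum())
E
python3 - <<'E'
from fit import *
pt=viewer.grab_frame("top")
for uv in[(180,200),(180,263),(424,199),(457,263)]:
    q,e,n=find_plate(pt,*uv);print(q.round(4),round(e,3),n,"deg",np.degrees(q[2]).round(1))
E2=[HE[i] for i in(0,1,2,3,4,6)]
import fit
for E_ in(HE,HE[:3],HE[:5]):
    fit.HE=E_; fit.edgeres.__defaults__=(E_,25)
    print(fit.fit_holder([pt],np.array([.6083,.0165,-.2015])))
q,_=fit.fit_holder([pt],np.array([.6083,.0165,-.2015]));np.save("qh.npy",q)
im=cv2.resize(pt["pixels"][125:250,235:375],None,fx=5,fy=5,interpolation=cv2.INTER_CUBIC)
for a,b in HE:
    uv=(proj(pt,T(q,[a,b]))-[235,125])*5+2;cv2.line(im,*[tuple(int(v) for v in x) for x in uv],(0,0,255),1)
cv2.imwrite("pics/ov2.png",im)
E
```

```text
[ 0.577   0.3273 -0.5847] 0.282 177 deg -33.5
[ 0.4233  0.3255 -1.186 ] 0.21 198 deg -68.0
[ 0.5652 -0.2718  0.9129] 0.256 179 deg 52.3
[ 0.4053 -0.3375 -0.1442] 0.324 191 deg -8.3
(array([ 0.60832243,  0.01648182, -0.20126268]), np.float64(0.2540078148577229))
(array([ 0.60787682,  0.01663529, -0.1994493 ]), np.float64(0.7127327344766149))
(array([ 0.6081909 ,  0.01670516, -0.19874365]), np.float64(0.48501545934278384))
```

View pics/ov2.png

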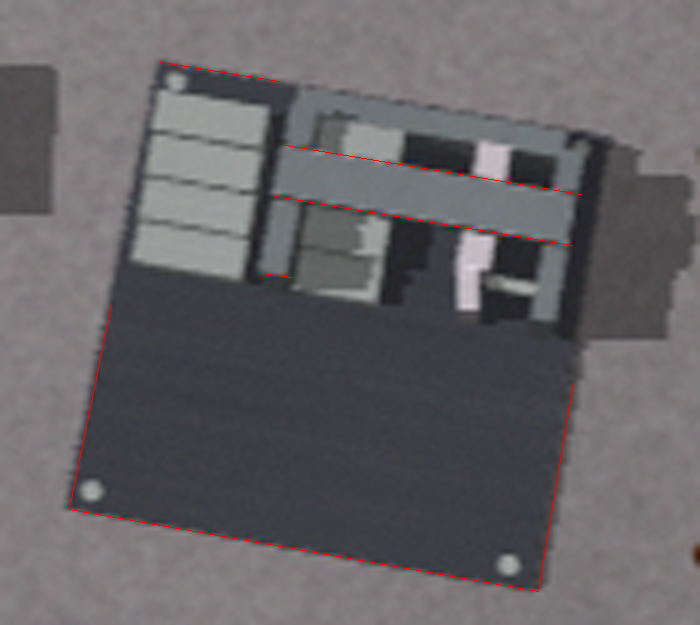

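The choices for a plate are silver (180,200), (180,263), (424,199) and (457,263), and brown (393,158) and (393,238), which are decoys. The crop shows silver plate (457,263) is a true plate, so I'll start with it. The narrow block is in the bay with a 38 mm gap, so it needs 3 plates (42 mm, jaw pushed back about 4 mm).

```bash
cat > nav.py <<'E'
# helpers: how far to go, in tool axes
from h import *
from scipy.spatial.transform import Rotation as Ro
QH=np.array([.6083,.0166,-.200])
def hw(x,y,z): # holder mm -> world m
    c,s=np.cos(QH[2]),np.sin(QH[2]);return np.array([QH[0]+(c*x-s*y)/1000,QH[1]+(s*x+c*y)/1000,z/1000])
def wh(P):
    c,s=np.cos(QH[2]),np.sin(QH[2]);d=(np.array(P[:2])-QH[:2])*1000;return np.array([c*d[0]+s*d[1],-s*d[0]+c*d[1],P[2]*1000])
def delta(pos,yaw):
    s=bot.observe();R=Ro.from_euler("xyz",s["tool_rot"]);R2=Ro.from_euler("xyz",[np.pi,0,yaw])
    t=R.inv().apply(np.array(pos)-s["position"])*1000;r=(R.inv()*R2).as_rotvec(degrees=True)
    print("t",t.round(1),"r",r.round(1));
def st():
    s=bot.observe();print("clk",round(s["clock"],2),"pos",s["position"].round(4),"holder",wh(s["position"]).round(1),"yaw",round(s["tool_rot"][2],3),"F",s["force"].round(1),"grip",round(s["grip_width"],4),"q",s["qpos"].round(2))
E
python3 - <<'E'
from nav import *
P=np.array([.4053,-.3375,-.1442])
g=P[:2]-.028*np.array([np.cos(P[2]),np.sin(P[2])])
delta([*g,.09],P[2]);delta([*g,.005],P[2])
E
```

```text
t [ 236.5 -180.1  141.3] r [-0.   0.  28.8]
t [ 236.5 -180.1  226.3] r [-0.   0.  28.8]
```

```bash
python3 -m creep '[{"tx":236,"ty":-180,"tz":140,"rz":28.8,"hand":-0.3},{"tx":236,"ty":-180,"tz":140,"rz":28.8,"hand":-0.3},{"tx":236,"ty":-180,"tz":140,"rz":28.8,"hand":-0.3},{"tx":236,"ty":-180,"tz":140,"rz":28.8,"hand":-0.3},{"tx":236,"ty":-180,"tz":140,"rz":28.8,"hand":-0.3},{"tx":236,"ty":-180,"tz":140,"rz":28.8,"hand":-0.3},{"tx":236,"ty":-180,"tz":140,"rz":28.8,"hand":-0.3},{"tx":236,"ty":-180,"tz":140,"rz":28.8,"hand":-0.3}]' 60
python3 - <<'E'
from nav import *
st()
p=viewer.grab_frame("top");crop(p,380,180,540,300,5,"pics/g1.png")
P=np.array([.4053,-.3375,-.1442])
g=P[:2]-.028*np.array([np.cos(P[2]),np.sin(P[2])])
delta([*g,.005],P[2])
E
```

```text
clk 0.75 pos [ 0.2194 -0.5852  0.2313] holder [-261.5 -667.   231.3] yaw 0.359 F [-0.2  0.2  0.4] grip 0.0853 q [ 1.14  0.52 -0.04  1.6   0.02  1.02 -0.11]
t [ 236.5 -180.2  226.3] r [ 0.   0.  28.8]schema error: expected keys rx, ry, rz, tx, ty, tz, hand
```

View pics/g1.png

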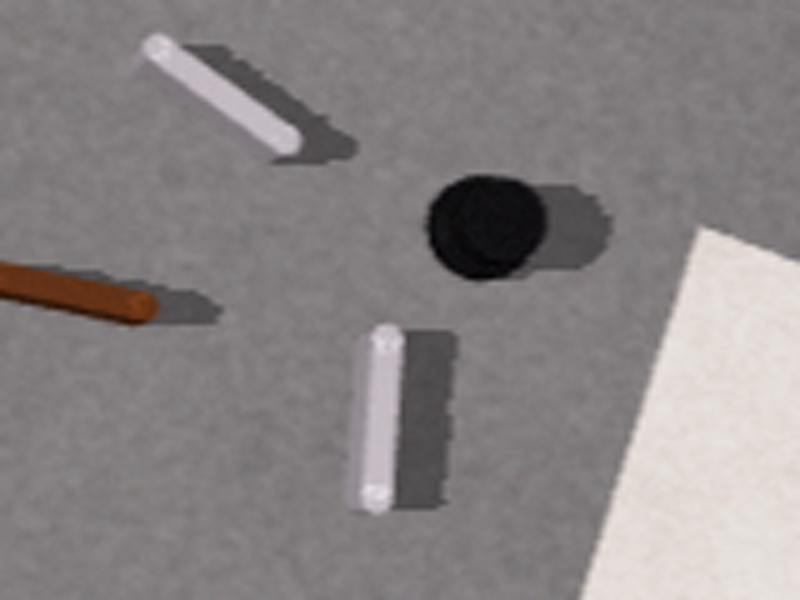

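The crop shows a silver plate with its ends at (385,335) and (375,500). It is clear of the loupe at (487,228) and is the right kind. The move was refused because every row needs all seven keys.

```bash
python3 -m creep '[{"rx":0,"ry":0,"rz":28.8,"tx":236,"ty":-180,"tz":140,"hand":-0.3},{"rx":0,"ry":0,"rz":28.8,"tx":236,"ty":-180,"tz":140,"hand":-0.3},{"rx":0,"ry":0,"rz":28.8,"tx":236,"ty":-180,"tz":140,"hand":-0.3},{"rx":0,"ry":0,"rz":28.8,"tx":236,"ty":-180,"tz":140,"hand":-0.3},{"rx":0,"ry":0,"rz":28.8,"tx":236,"ty":-180,"tz":140,"hand":-0.3},{"rx":0,"ry":0,"rz":28.8,"tx":236,"ty":-180,"tz":140,"hand":-0.3},{"rx":0,"ry":0,"rz":28.8,"tx":236,"ty":-180,"tz":140,"hand":-0.3},{"rx":0,"ry":0,"rz":28.8,"tx":236,"ty":-180,"tz":140,"hand":-0.3}]' 60
python3 - <<'E'
from nav import *
st()
P=np.array([.4053,-.3375,-.1442])
g=P[:2]-.028*np.array([np.cos(P[2]),np.sin(P[2])])
delta([*g,.005],P[2])
E
```

```text
clock: 1.6
position: [0.3789, -0.33, 0.0899]
tool_rot: [-3.139, 0.001, -0.138]
force: [-0.1, -1.2, -0.2]
grip_width: 0.0556
clk 1.6 pos [ 0.3789 -0.33    0.0899] holder [-155.9 -385.3   89.9] yaw -0.138 F [-0.1 -1.2 -0.2] grip 0.0556 q [ 0.57  0.55  0.04  2.03 -0.04  0.56 -1.07]
t [-0.7  3.8 84.9] r [-0.1  0.1  0.3]
```

```bash
python3 -m creep '[{"rx":0,"ry":0,"rz":0,"tx":0,"ty":0,"tz":45,"hand":-0.3},{"rx":0,"ry":0,"rz":0,"tx":0,"ty":0,"tz":80,"hand":-0.3},{"rx":0,"ry":0,"rz":0,"tx":0,"ty":0,"tz":86,"hand":-0.3},{"rx":0,"ry":0,"rz":0,"tx":0,"ty":0,"tz":86,"hand":-0.3},{"rx":0,"ry":0,"rz":0,"tx":0,"ty":0,"tz":86,"hand":1},{"rx":0,"ry":0,"rz":0,"tx":0,"ty":0,"tz":86,"hand":1},{"rx":0,"ry":0,"rz":0,"tx":0,"ty":0,"tz":86,"hand":1},{"rx":0,"ry":0,"rz":0,"tx":0,"ty":0,"tz":86,"hand":1}]' 60
python3 - <<'E'
from nav import *
st()
E
```

```text
clock: 2.4
position: [0.3778, -0.3343, 0.0067]
tool_rot: [3.141, -0.002, -0.144]
force: [-2.3, 1.8, 17.5]
grip_width: 0.0128
clk 2.4 pos [ 0.3778 -0.3343  0.0067] holder [-156.2 -389.7    6.7] yaw -0.144 F [-2.3  1.8 17.5] grip 0.0128 q [ 0.59  0.7   0.03  2.05 -0.04  0.38 -1.07]
```

```bash
python3 -m creep '[{"rx":0,"ry":0,"rz":0,"tx":0,"ty":0,"tz":-20,"hand":1},{"rx":0,"ry":0,"rz":0,"tx":0,"ty":0,"tz":-60,"hand":1},{"rx":0,"ry":0,"rz":0,"tx":0,"ty":0,"tz":-60,"hand":1}]' 80
python3 - <<'E'
from nav import *
st()
p=viewer.grab_frame("top");crop(p,390,200,550,320,5,"pics/g2.png")
delta(hw(-88,-22,60),QH[2])
E
```

```text
clock: 2.7
position: [0.3788, -0.3352, 0.0696]
tool_rot: [3.139, -0.005, -0.144]
force: [-0.2, 0.1, -1.2]
grip_width: 0.0123
clk 2.7 pos [ 0.3788 -0.3352  0.0696] holder [-155.  -390.4   69.6] yaw -0.144 F [-0.2  0.1 -1.2] grip 0.0123 q [ 0.58  0.58  0.04  2.04 -0.04  0.51 -1.07]
t [  88.  -363.7    7.4] r [ 0.1 -0.2  3.2]
```

View pics/g2.png

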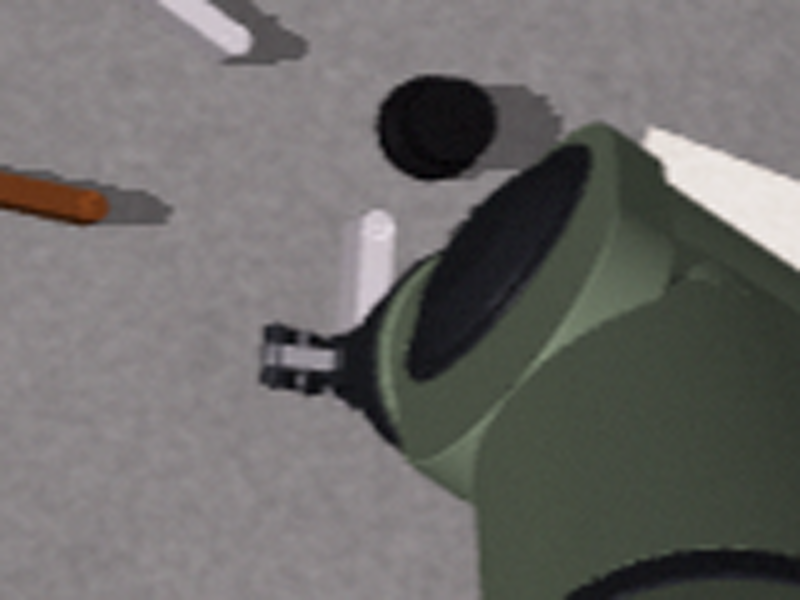

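```bash
python3 -m creep '[{"rx":0,"ry":0,"rz":3.2,"tx":88,"ty":-364,"tz":0,"hand":1},{"rx":0,"ry":0,"rz":3.2,"tx":88,"ty":-364,"tz":0,"hand":1},{"rx":0,"ry":0,"rz":3.2,"tx":88,"ty":-364,"tz":0,"hand":1},{"rx":0,"ry":0,"rz":3.2,"tx":88,"ty":-364,"tz":0,"hand":1},{"rx":0,"ry":0,"rz":3.2,"tx":88,"ty":-364,"tz":0,"hand":1},{"rx":0,"ry":0,"rz":3.2,"tx":88,"ty":-364,"tz":0,"hand":1},{"rx":0,"ry":0,"rz":3.2,"tx":88,"ty":-364,"tz":0,"hand":1},{"rx":0,"ry":0,"rz":3.2,"tx":88,"ty":-364,"tz":0,"hand":1}]'
python3 -m creep '[{"rx":0,"ry":0,"rz":0,"tx":0,"ty":0,"tz":0,"hand":1},{"rx":0,"ry":0,"rz":0,"tx":0,"ty":0,"tz":0,"hand":1},{"rx":0,"ry":0,"rz":0,"tx":0,"ty":0,"tz":0,"hand":1}]'
python3 - <<'E'
from nav import *
st()
p=viewer.grab_frame("top");crop(p,235,125,395,245,5,"pics/g3.png")
delta(hw(-88,-22,12),QH[2])
E
```

```text
clock: 3.55
position: [0.5174, 0.0186, 0.065]
tool_rot: [-3.14, -0.0, -0.195]
force: [0.2, -1.0, -2.2]
grip_width: 0.0125
clock: 3.85
position: [0.516, 0.0127, 0.0651]
tool_rot: [3.141, 0.001, -0.201]
force: [0.3, -0.1, -1.3]
grip_width: 0.0127
clk 3.85 pos [0.516  0.0127 0.0651] holder [-89.7 -22.2  65.1] yaw -0.201 F [ 0.3 -0.1 -1.3] grip 0.0127 q [-0.23  0.61  0.12  2.01 -0.14  0.53 -1.78]
t [ 1.6 -0.4 53.2] r [ 0.   0.  -0.1]
```

View pics/g3.png

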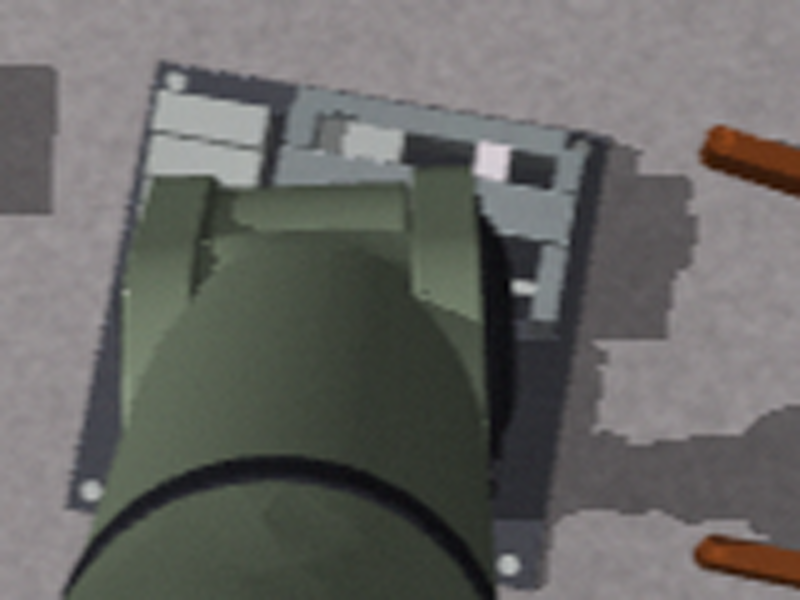

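```bash
python3 -m creep '[{"rx":0,"ry":0,"rz":0,"tx":2,"ty":0,"tz":35,"hand":1},{"rx":0,"ry":0,"rz":0,"tx":2,"ty":0,"tz":50,"hand":1},{"rx":0,"ry":0,"rz":0,"tx":2,"ty":0,"tz":52,"hand":1},{"rx":0,"ry":0,"rz":0,"tx":2,"ty":0,"tz":54,"hand":1},{"rx":0,"ry":0,"rz":0,"tx":2,"ty":0,"tz":54,"hand":1}]'
python3 - <<'E'
from nav import *
st()
p=viewer.grab_frame("scene");crop(p,255,180,415,300,5,"pics/g4.png")
E
```

```text
clock: 4.4
position: [0.5177, 0.0122, 0.0122]
tool_rot: [3.141, 0.001, -0.202]
force: [-8.2, -0.3, 24.0]
grip_width: 0.0125
clk 4.4 pos [0.5177 0.0122 0.0122] holder [-87.9 -22.3  12.2] yaw -0.202 F [-8.2 -0.3 24. ] grip 0.0125 q [-0.21  0.71  0.1   2.02 -0.15  0.42 -1.77]
```

View pics/g4.png

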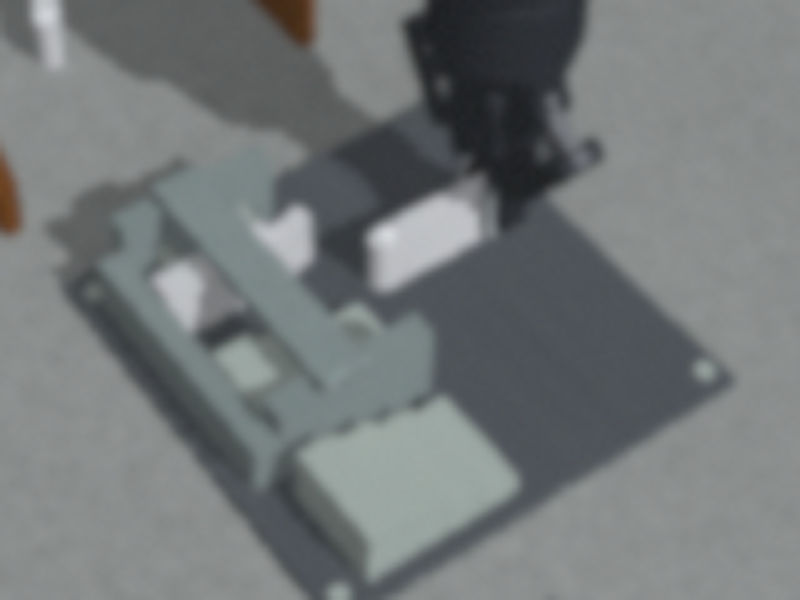

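The plate stands on the apron, with its front lower corner at about (375,290) in the crop, and contact is felt (24 N down). I'll raise the command slightly and check the plate's lateral position.

```bash
python3 - <<'E'
from fit import *
from nav import *
p=viewer.grab_frame("scene")
im=cv2.resize(p["pixels"][180:300,255:415],None,fx=5,fy=5,interpolation=cv2.INTER_CUBIC)
def draw(yc,xc,col):
    X=stad(z0=.006)*1000+np.array([xc,yc,0]);W=np.array([hw(*x) for x in X]);uv=((proj(p,W)-[255,180])*5+2).astype(np.int32)
    n=len(uv)//2
    cv2.polylines(im,[uv[:n]],True,col,1);cv2.polylines(im,[uv[n:]],True,col,1)
draw(-22,-60,(0,0,255))
for a,b in HE:
    uv=((proj(p,T(QH,[a,b]))-[255,180])*5+2).astype(int);cv2.line(im,tuple(int(v) for v in uv[0]),tuple(int(v) for v in uv[1]),(0,255,255),1)
cv2.imwrite("pics/g5.png",im)
E
```

```text
(no output)
```

View pics/g5.png

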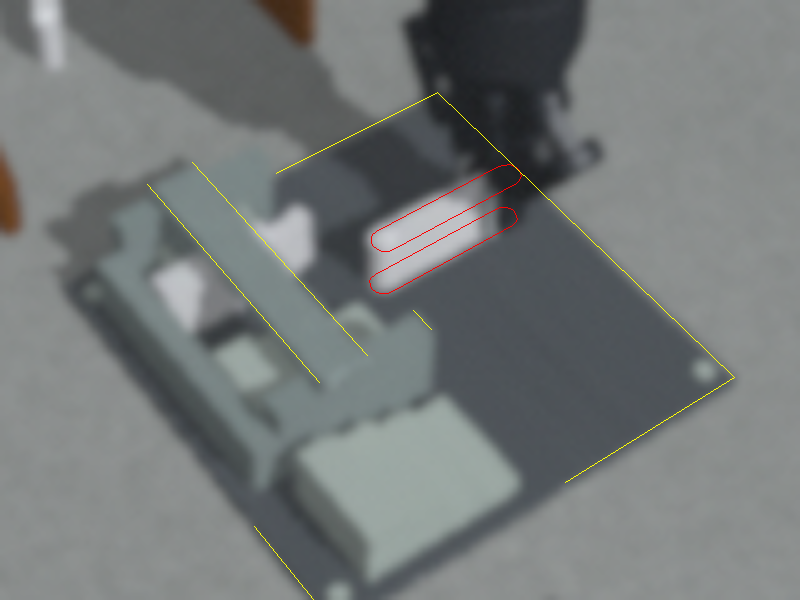

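```bash
python3 -m creep '[{"rx":0,"ry":0,"rz":0,"tx":8,"ty":0,"tz":-1,"hand":1},{"rx":0,"ry":0,"rz":0,"tx":20,"ty":0,"tz":-1,"hand":1},{"rx":0,"ry":0,"rz":0,"tx":32,"ty":0,"tz":-1,"hand":1},{"rx":0,"ry":0,"rz":0,"tx":44,"ty":0,"tz":-1,"hand":1},{"rx":0,"ry":0,"rz":0,"tx":56,"ty":0,"tz":-1,"hand":1},{"rx":0,"ry":0,"rz":0,"tx":66,"ty":0,"tz":-1,"hand":1},{"rx":0,"ry":0,"rz":0,"tx":72,"ty":0,"tz":-1,"hand":1},{"rx":0,"ry":0,"rz":0,"tx":72,"ty":0,"tz":-1,"hand":1}]'
python3 - <<'E'
from nav import *
st()
p=viewer.grab_frame("scene");crop(p,255,180,415,300,5,"pics/g6.png")
E
```

```text
clock: 5.3
position: [0.5896, -0.0014, 0.0123]
tool_rot: [-3.142, -0.001, -0.201]
force: [1.0, -0.4, 1.8]
grip_width: 0.0126
clk 5.3 pos [ 0.5896 -0.0014  0.0123] holder [-14.8 -21.4  12.3] yaw -0.201 F [ 1.  -0.4  1.8] grip 0.0126 q [-0.17  0.78  0.11  1.83 -0.14  0.54 -1.74]
```

View pics/g6.png

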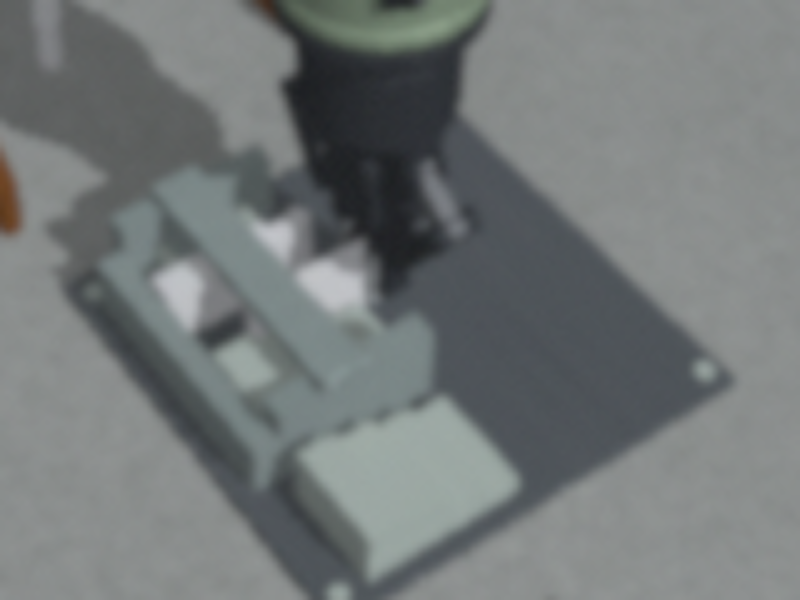

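```bash
python3 -m creep '[{"rx":0,"ry":0,"rz":0,"tx":0,"ty":0,"tz":-1,"hand":0.2},{"rx":0,"ry":0,"rz":0,"tx":0,"ty":0,"tz":-1,"hand":0.2},{"rx":0,"ry":0,"rz":0,"tx":-25,"ty":0,"tz":-1,"hand":0.2},{"rx":0,"ry":0,"rz":0,"tx":-42,"ty":0,"tz":-1,"hand":0.2},{"rx":0,"ry":0,"rz":0,"tx":-42,"ty":0,"tz":-1,"hand":1},{"rx":0,"ry":0,"rz":0,"tx":-42,"ty":0,"tz":-1,"hand":1},{"rx":0,"ry":0,"rz":0,"tx":-42,"ty":0,"tz":-1,"hand":1},{"rx":0,"ry":0,"rz":0,"tx":-42,"ty":0,"tz":-1,"hand":1}]'
python3 - <<'E'
from nav import *
st()
p=viewer.grab_frame("scene");crop(p,255,160,415,280,5,"pics/g7.png")
E
```

```text
clock: 6.15
position: [0.5484, 0.0073, 0.0133]
tool_rot: [-3.142, -0.0, -0.2]
force: [-0.2, -0.1, -0.4]
grip_width: 0.0003
clk 6.15 pos [0.5484 0.0073 0.0133] holder [-56.8 -21.   13.3] yaw -0.2 F [-0.2 -0.1 -0.4] grip 0.0003 q [-0.19  0.73  0.1   1.94 -0.15  0.47 -1.76]
```

View pics/g7.png

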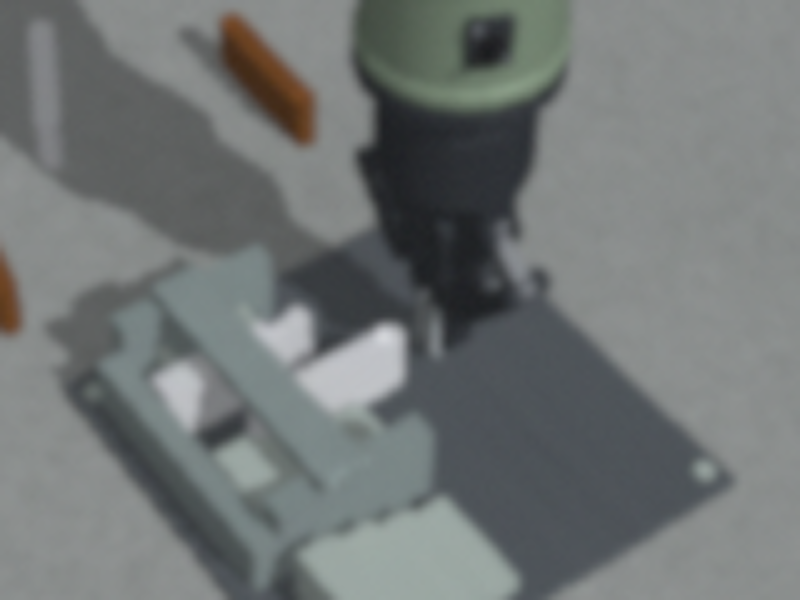

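The plate is free under the bridge at about (355,365), and the shut fingers stand behind it. Now the push.

```bash
python3 -m creep '[{"rx":0,"ry":0,"rz":0,"tx":8,"ty":0,"tz":0,"hand":1},{"rx":0,"ry":0,"rz":0,"tx":16,"ty":0,"tz":0,"hand":1},{"rx":0,"ry":0,"rz":0,"tx":22,"ty":0,"tz":0,"hand":1},{"rx":0,"ry":0,"rz":0,"tx":28,"ty":0,"tz":0,"hand":1},{"rx":0,"ry":0,"rz":0,"tx":33,"ty":0,"tz":0,"hand":1},{"rx":0,"ry":0,"rz":0,"tx":37,"ty":0,"tz":0,"hand":1},{"rx":0,"ry":0,"rz":0,"tx":39,"ty":0,"tz":0,"hand":1},{"rx":0,"ry":0,"rz":0,"tx":39,"ty":0,"tz":0,"hand":1}]'
python3 - <<'E'
from nav import *
st()
E
```

```text
clock: 7.0
position: [0.5863, -0.0004, 0.0133]
tool_rot: [-3.142, -0.0, -0.2]
force: [-0.3, 0.0, -0.7]
grip_width: -0.0
clk 7.0 pos [ 5.863e-01 -4.000e-04  1.330e-02] holder [-18.2 -21.   13.3] yaw -0.2 F [-0.3  0.  -0.7] grip -0.0 q [-0.17  0.77  0.11  1.84 -0.14  0.54 -1.75]
```

```bash
python3 -m creep '[{"rx":0,"ry":0,"rz":0,"tx":2,"ty":0,"tz":0,"hand":1},{"rx":0,"ry":0,"rz":0,"tx":4,"ty":0,"tz":0,"hand":1},{"rx":0,"ry":0,"rz":0,"tx":4,"ty":0,"tz":0,"hand":1}]'
python3 - <<'E'
from nav import *
st()
p=viewer.grab_frame("scene");crop(p,255,160,415,280,5,"pics/g8.png")
E
```

```text
clock: 7.3
position: [0.5903, -0.0011, 0.0133]
tool_rot: [-3.142, -0.0, -0.2]
force: [-0.5, -0.6, -0.0]
grip_width: 0.0001
clk 7.3 pos [ 0.5903 -0.0011  0.0133] holder [-14.2 -20.9  13.3] yaw -0.2 F [-0.5 -0.6 -0. ] grip 0.0001 q [-0.17  0.78  0.11  1.83 -0.14  0.54 -1.74]
```

View pics/g8.png

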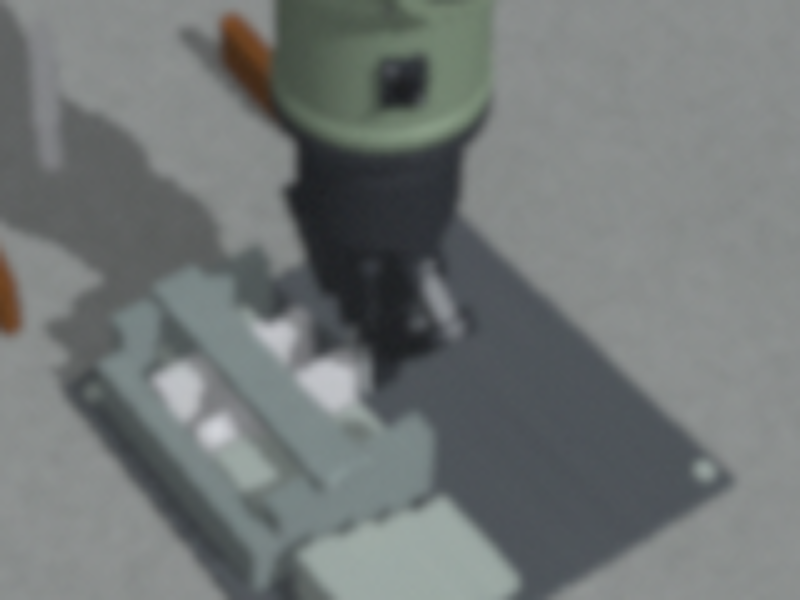

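```bash
python3 -m creep '[{"rx":0,"ry":0,"rz":0,"tx":2,"ty":0,"tz":0,"hand":1},{"rx":0,"ry":0,"rz":0,"tx":4,"ty":0,"tz":0,"hand":1},{"rx":0,"ry":0,"rz":0,"tx":4,"ty":0,"tz":0,"hand":1}]'
python3 -m creep '[{"rx":0,"ry":0,"rz":0,"tx":1,"ty":0,"tz":0,"hand":1},{"rx":0,"ry":0,"rz":0,"tx":2,"ty":0,"tz":0,"hand":1},{"rx":0,"ry":0,"rz":0,"tx":2,"ty":0,"tz":0,"hand":1}]'
```

```text
clock: 7.65
position: [0.5908, -0.0013, 0.0128]
tool_rot: [3.141, 0.007, -0.199]
force: [-18.7, 3.6, 14.3]
grip_width: 0.0002
clock: 7.95
position: [0.5909, -0.0014, 0.0128]
tool_rot: [3.141, 0.01, -0.199]
force: [-31.5, 6.3, 25.1]
grip_width: -0.0002
```

```bash
python3 -m creep '[{"rx":0,"ry":0,"rz":0,"tx":-20,"ty":0,"tz":0,"hand":0.8},{"rx":0,"ry":0,"rz":0,"tx":-30,"ty":0,"tz":-40,"hand":-0.3},{"rx":0,"ry":0,"rz":0,"tx":-30,"ty":0,"tz":-85,"hand":-0.3},{"rx":0,"ry":0,"rz":0,"tx":-30,"ty":0,"tz":-85,"hand":-0.3}]'
python3 - <<'E'
from nav import *
st()
P=np.array([.577,.3273,-.5847])
g=P[:2]-.028*np.array([np.cos(P[2]),np.sin(P[2])])
delta([*g,.09],P[2])
E
```

```text
clock: 8.35
position: [0.569, 0.0037, 0.1033]
tool_rot: [-3.139, -0.007, -0.2]
force: [0.7, -0.7, 0.5]
grip_width: 0.0514
clk 8.35 pos [0.569  0.0037 0.1033] holder [-36.  -20.4 103.3] yaw -0.2 F [ 0.7 -0.7  0.5] grip 0.0514 q [-0.21  0.61  0.14  1.87 -0.13  0.67 -1.77]
t [ -82.5 -329.2   13.5] r [-0.2 -0.4 22. ]
```

```bash
python3 -m creep '[{"rx":0,"ry":0,"rz":22,"tx":-81,"ty":-329,"tz":8,"hand":-0.3},{"rx":0,"ry":0,"rz":22,"tx":-81,"ty":-329,"tz":8,"hand":-0.3},{"rx":0,"ry":0,"rz":22,"tx":-81,"ty":-329,"tz":8,"hand":-0.3},{"rx":0,"ry":0,"rz":22,"tx":-81,"ty":-329,"tz":8,"hand":-0.3},{"rx":0,"ry":0,"rz":22,"tx":-81,"ty":-329,"tz":8,"hand":-0.3},{"rx":0,"ry":0,"rz":22,"tx":-81,"ty":-329,"tz":8,"hand":-0.3},{"rx":0,"ry":0,"rz":22,"tx":-81,"ty":-329,"tz":8,"hand":-0.3},{"rx":0,"ry":0,"rz":22,"tx":-81,"ty":-329,"tz":8,"hand":-0.3}]'
python3 -m creep '[{"rx":0,"ry":0,"rz":0,"tx":0,"ty":0,"tz":0,"hand":-0.3},{"rx":0,"ry":0,"rz":0,"tx":0,"ty":0,"tz":0,"hand":-0.3},{"rx":0,"ry":0,"rz":0,"tx":0,"ty":0,"tz":0,"hand":-0.3}]'
python3 - <<'E'
from nav import *
st()
P=np.array([.577,.3273,-.5847])
g=P[:2]-.028*np.array([np.cos(P[2]),np.sin(P[2])])
delta([*g,.006],P[2])
p=viewer.grab_frame("top");crop(p,235,125,375,245,5,"pics/g9.png")
cv2.imwrite("pics/full9.png",p["pixels"])
E
```

```text
clock: 9.15
position: [0.5501, 0.3494, 0.0893]
tool_rot: [-3.14, 0.002, -0.575]
force: [-0.6, -0.4, -0.8]
grip_width: 0.0556
clock: 9.45
position: [0.553, 0.3407, 0.0905]
tool_rot: [-3.142, -0.0, -0.586]
force: [-0.4, 0.5, 0.2]
grip_width: 0.0552
clk 9.45 pos [0.553  0.3407 0.0905] holder [-118.6  306.6   90.5] yaw -0.586 F [-0.4  0.5  0.2] grip 0.0552 q [-0.88  0.76  0.38  1.65 -0.37  0.8  -2.5 ]
t [-0.6 -2.1 84.5] r [-0.  -0.  -0.1]
```

View pics/g9.png

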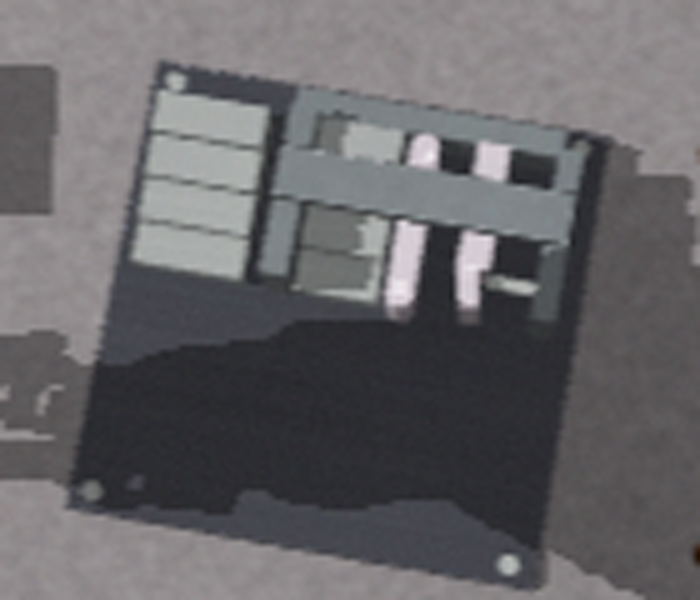

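View pics/full9.png

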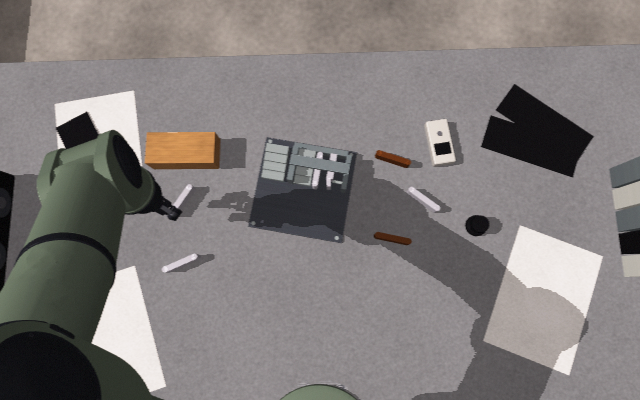

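The first plate is home: its rear end is at crop (398,310) and its front end at (425,140), touching the end stop beside the block. The open gripper is over plate (180,200).

```bash
python3 -m creep '[{"rx":0,"ry":0,"rz":0,"tx":-1,"ty":-2,"tz":45,"hand":-0.3},{"rx":0,"ry":0,"rz":0,"tx":-1,"ty":-2,"tz":78,"hand":-0.3},{"rx":0,"ry":0,"rz":0,"tx":-1,"ty":-2,"tz":84,"hand":-0.3},{"rx":0,"ry":0,"rz":0,"tx":-1,"ty":-2,"tz":84,"hand":-0.3},{"rx":0,"ry":0,"rz":0,"tx":-1,"ty":-2,"tz":84,"hand":1},{"rx":0,"ry":0,"rz":0,"tx":-1,"ty":-2,"tz":84,"hand":1},{"rx":0,"ry":0,"rz":0,"tx":-1,"ty":-2,"tz":84,"hand":1},{"rx":0,"ry":0,"rz":0,"tx":-1,"ty":-2,"tz":84,"hand":1}]'
python3 -m creep '[{"rx":0,"ry":0,"rz":0,"tx":0,"ty":0,"tz":-20,"hand":1},{"rx":0,"ry":0,"rz":0,"tx":0,"ty":0,"tz":-60,"hand":1},{"rx":0,"ry":0,"rz":0,"tx":0,"ty":0,"tz":-60,"hand":1}]'
python3 - <<'E'
from nav import *
st()
delta(hw(-88,-37,65),QH[2])
p=viewer.grab_frame("top");crop(p,130,130,290,250,5,"pics/g10.png")
E
```

```text
clock: 10.3
position: [0.5533, 0.3449, 0.0079]
tool_rot: [-3.14, -0.0, -0.584]
force: [-3.5, -1.1, 13.0]
grip_width: 0.0122
clock: 10.6
position: [0.555, 0.3456, 0.0714]
tool_rot: [-3.135, -0.003, -0.584]
force: [-0.4, 0.3, -0.7]
grip_width: 0.0123
clk 10.6 pos [0.555  0.3456 0.0714] holder [-117.6  311.9   71.4] yaw -0.584 F [-0.4  0.3 -0.7] grip 0.0123 q [-0.89  0.8   0.39  1.65 -0.4   0.76 -2.48]
t [158.1 312.4   4.8] r [ -0.3  -0.2 -22. ]
```

View pics/g10.png

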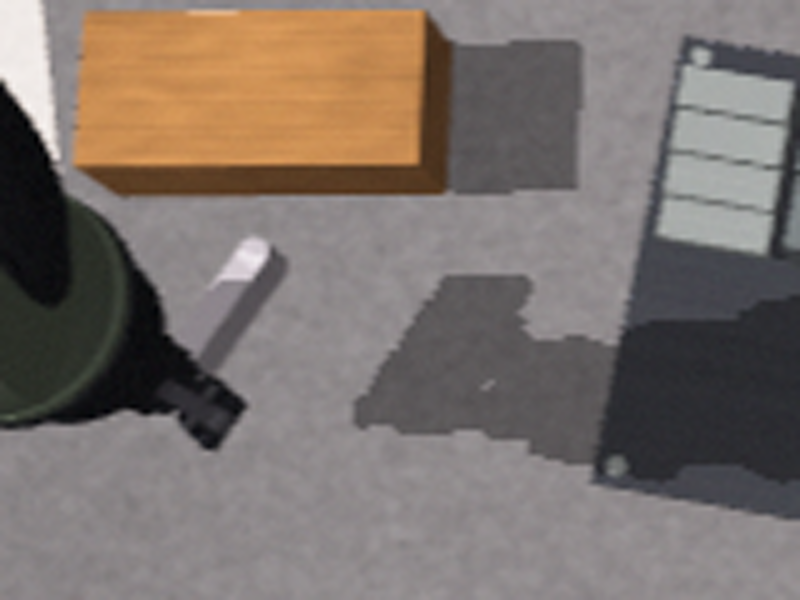

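```bash
python3 -m creep '[{"rx":0,"ry":0,"rz":-22,"tx":158,"ty":312,"tz":0,"hand":1},{"rx":0,"ry":0,"rz":-22,"tx":158,"ty":312,"tz":0,"hand":1},{"rx":0,"ry":0,"rz":-22,"tx":158,"ty":312,"tz":0,"hand":1},{"rx":0,"ry":0,"rz":-22,"tx":158,"ty":312,"tz":0,"hand":1},{"rx":0,"ry":0,"rz":-22,"tx":158,"ty":312,"tz":0,"hand":1},{"rx":0,"ry":0,"rz":-22,"tx":158,"ty":312,"tz":0,"hand":1},{"rx":0,"ry":0,"rz":-22,"tx":158,"ty":312,"tz":0,"hand":1},{"rx":0,"ry":0,"rz":-22,"tx":158,"ty":312,"tz":0,"hand":1}]'
python3 -m creep '[{"rx":0,"ry":0,"rz":0,"tx":0,"ty":0,"tz":0,"hand":1},{"rx":0,"ry":0,"rz":0,"tx":0,"ty":0,"tz":0,"hand":1},{"rx":0,"ry":0,"rz":0,"tx":0,"ty":0,"tz":0,"hand":1}]'
python3 - <<'E'
from nav import *
st()
delta(hw(-88,-37,12),QH[2])
E
```

```text
clock: 11.45
position: [0.5112, -0.0103, 0.0664]
tool_rot: [3.139, 0.0, -0.209]
force: [-0.3, 1.2, -0.7]
grip_width: 0.0127
clock: 11.75
position: [0.5126, -0.0015, 0.0661]
tool_rot: [-3.141, 0.0, -0.197]
force: [-0.2, -0.1, -0.8]
grip_width: 0.0128
clk 11.75 pos [ 0.5126 -0.0015  0.0661] holder [-90.2 -36.7  66.1] yaw -0.197 F [-0.2 -0.1 -0.8] grip 0.0128 q [-0.27  0.61  0.22  2.03 -0.25  0.53 -1.65]
t [ 2.2  0.3 54.1] r [-0.   0.   0.1]
```

```bash
python3 -m creep '[{"rx":0,"ry":0,"rz":0.2,"tx":2,"ty":0,"tz":35,"hand":1},{"rx":0,"ry":0,"rz":0.2,"tx":2,"ty":0,"tz":50,"hand":1},{"rx":0,"ry":0,"rz":0.2,"tx":2,"ty":0,"tz":53,"hand":1},{"rx":0,"ry":0,"rz":0.2,"tx":2,"ty":0,"tz":54,"hand":1},{"rx":0,"ry":0,"rz":0.2,"tx":2,"ty":0,"tz":54,"hand":1}]'
python3 - <<'E'
from fit import *
from nav import *
st()
p=viewer.grab_frame("scene")
im=cv2.resize(p["pixels"][180:300,255:415],None,fx=5,fy=5,interpolation=cv2.INTER_CUBIC)
X=stad(z0=.006)*1000+np.array([-60,-37,0]);W=np.array([hw(*x) for x in X]);uv=((proj(p,W)-[255,180])*5+2).astype(np.int32);n=len(uv)//2
cv2.polylines(im,[uv[:n]],True,(0,0,255),1);cv2.polylines(im,[uv[n:]],True,(0,0,255),1)
cv2.imwrite("pics/g11.png",im)
E
```

```text
clock: 12.25
position: [0.5141, -0.0019, 0.013]
tool_rot: [-3.141, 0.001, -0.201]
force: [-8.9, 1.4, 25.1]
grip_width: 0.0122
clk 12.25 pos [ 0.5141 -0.0019  0.013 ] holder [-88.6 -36.8  13. ] yaw -0.201 F [-8.9  1.4 25.1] grip 0.0122 q [-0.24  0.71  0.17  2.03 -0.28  0.42 -1.62]
```

View pics/g11.png

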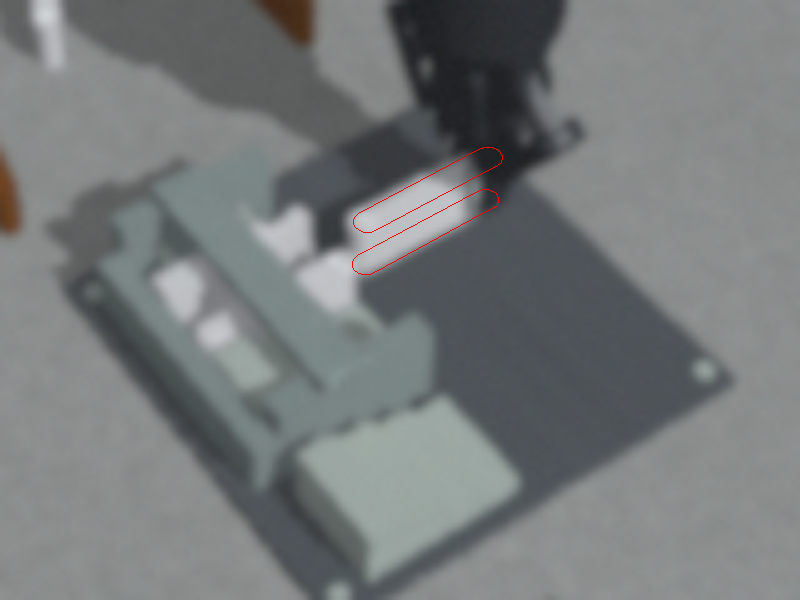

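The second plate stands on the apron, with its front end at crop (360,245). It lines up with the gap to the right of the first plate at (330,285), so I'll slide it in, gripped.

```bash
python3 -m creep '[{"rx":0,"ry":0,"rz":0,"tx":8,"ty":0,"tz":-1,"hand":1},{"rx":0,"ry":0,"rz":0,"tx":20,"ty":0,"tz":-1,"hand":1},{"rx":0,"ry":0,"rz":0,"tx":32,"ty":0,"tz":-1,"hand":1},{"rx":0,"ry":0,"rz":0,"tx":44,"ty":0,"tz":-1,"hand":1},{"rx":0,"ry":0,"rz":0,"tx":54,"ty":0,"tz":-1,"hand":1},{"rx":0,"ry":0,"rz":0,"tx":62,"ty":0,"tz":-1,"hand":1},{"rx":0,"ry":0,"rz":0,"tx":68,"ty":0,"tz":-1,"hand":1},{"rx":0,"ry":0,"rz":0,"tx":68,"ty":0,"tz":-1,"hand":1}]'
python3 - <<'E'
from nav import *
st()
p=viewer.grab_frame("scene");crop(p,255,180,415,300,5,"pics/g12.png")
E
```

```text
clock: 13.1
position: [0.5816, -0.017, 0.0132]
tool_rot: [3.142, -0.0, -0.203]
force: [0.0, 0.6, -0.7]
grip_width: 0.0125
clk 13.1 pos [ 0.5816 -0.017   0.0132] holder [-19.5 -38.3  13.2] yaw -0.203 F [ 0.   0.6 -0.7] grip 0.0125 q [-0.21  0.78  0.19  1.86 -0.26  0.53 -1.61]
```

View pics/g12.png

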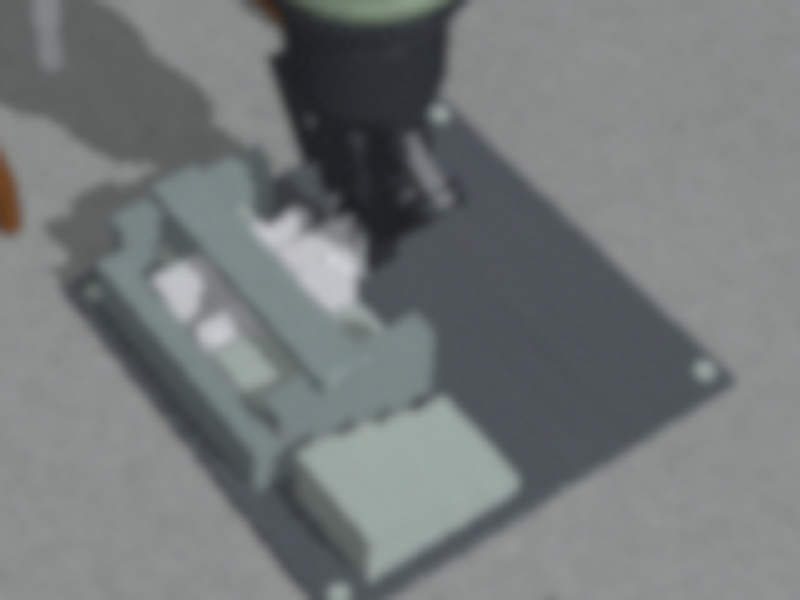

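```bash
python3 -m creep '[{"rx":0,"ry":0,"rz":0,"tx":0,"ty":-2,"tz":0,"hand":1},{"rx":0,"ry":0,"rz":0,"tx":0,"ty":-4,"tz":0,"hand":1},{"rx":0,"ry":0,"rz":0,"tx":0,"ty":-4,"tz":0,"hand":1}]'
python3 -m creep '[{"rx":0,"ry":0,"rz":0,"tx":0,"ty":0,"tz":0,"hand":0.2},{"rx":0,"ry":0,"rz":0,"tx":0,"ty":0,"tz":0,"hand":0.2},{"rx":0,"ry":0,"rz":0,"tx":-25,"ty":0,"tz":0,"hand":0.2},{"rx":0,"ry":0,"rz":0,"tx":-42,"ty":0,"tz":0,"hand":0.2},{"rx":0,"ry":0,"rz":0,"tx":-42,"ty":0,"tz":0,"hand":1},{"rx":0,"ry":0,"rz":0,"tx":-42,"ty":0,"tz":0,"hand":1},{"rx":0,"ry":0,"rz":0,"tx":-42,"ty":0,"tz":0,"hand":1},{"rx":0,"ry":0,"rz":0,"tx":-42,"ty":0,"tz":0,"hand":1}]'
python3 - <<'E'
from nav import *
st()
p=viewer.grab_frame("scene");crop(p,255,160,415,280,5,"pics/g13.png")
E
```

```text
clock: 13.45
position: [0.5817, -0.0127, 0.0133]
tool_rot: [-3.142, 0.0, -0.203]
force: [-0.7, -0.2, -1.4]
grip_width: 0.0123
clock: 14.25
position: [0.5414, -0.0048, 0.0133]
tool_rot: [-3.142, -0.001, -0.203]
force: [0.5, 0.1, -0.5]
grip_width: 0.0002
clk 14.25 pos [ 0.5414 -0.0048  0.0133] holder [-61.3 -34.3  13.3] yaw -0.203 F [ 0.5  0.1 -0.5] grip 0.0002 q [-0.23  0.74  0.18  1.96 -0.27  0.46 -1.62]
```

View pics/g13.png

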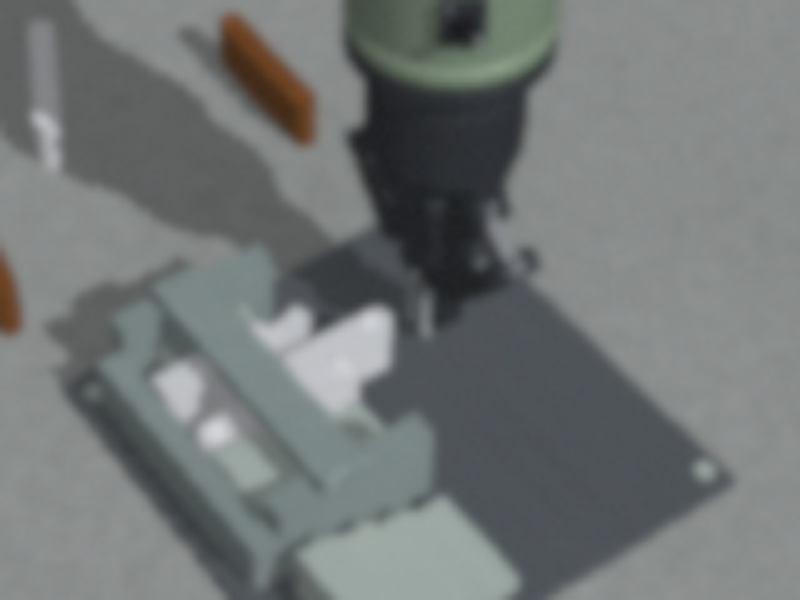

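The second plate lies beside the first, with its rear end at (380,330). Pushing it home now.

```bash
python3 -m creep '[{"rx":0,"ry":0,"rz":0,"tx":10,"ty":0,"tz":0,"hand":1},{"rx":0,"ry":0,"rz":0,"tx":18,"ty":0,"tz":0,"hand":1},{"rx":0,"ry":0,"rz":0,"tx":25,"ty":0,"tz":0,"hand":1},{"rx":0,"ry":0,"rz":0,"tx":32,"ty":0,"tz":0,"hand":1},{"rx":0,"ry":0,"rz":0,"tx":38,"ty":0,"tz":0,"hand":1},{"rx":0,"ry":0,"rz":0,"tx":43,"ty":0,"tz":0,"hand":1},{"rx":0,"ry":0,"rz":0,"tx":46,"ty":0,"tz":0,"hand":1},{"rx":0,"ry":0,"rz":0,"tx":46,"ty":0,"tz":0,"hand":1}]'
python3 -m creep '[{"rx":0,"ry":0,"rz":0,"tx":2,"ty":0,"tz":0,"hand":1},{"rx":0,"ry":0,"rz":0,"tx":3,"ty":0,"tz":0,"hand":1},{"rx":0,"ry":0,"rz":0,"tx":4,"ty":0,"tz":0,"hand":1},{"rx":0,"ry":0,"rz":0,"tx":4,"ty":0,"tz":0,"hand":1}]'
python3 - <<'E'
from nav import *
st()
E
```

```text
clock: 15.1
position: [0.5862, -0.0141, 0.0133]
tool_rot: [3.142, -0.0, -0.203]
force: [-0.1, -0.4, -0.0]
grip_width: -0.0003
clock: 15.5
position: [0.588, -0.0144, 0.0131]
tool_rot: [3.141, 0.004, -0.203]
force: [-10.8, 1.5, 7.0]
grip_width: -0.0
clk 15.5 pos [ 0.588  -0.0144  0.0131] holder [-13.7 -34.5  13.1] yaw -0.203 F [-10.8   1.5   7. ] grip -0.0 q [-0.21  0.78  0.19  1.84 -0.26  0.55 -1.62]
```

```bash
python3 -m creep '[{"rx":0,"ry":0,"rz":0,"tx":2,"ty":0,"tz":0,"hand":1},{"rx":0,"ry":0,"rz":0,"tx":3,"ty":0,"tz":0,"hand":1},{"rx":0,"ry":0,"rz":0,"tx":3,"ty":0,"tz":0,"hand":1}]'
python3 -m creep '[{"rx":0,"ry":0,"rz":0,"tx":-20,"ty":0,"tz":0,"hand":0.8},{"rx":0,"ry":0,"rz":0,"tx":-30,"ty":0,"tz":-40,"hand":-0.3},{"rx":0,"ry":0,"rz":0,"tx":-30,"ty":0,"tz":-85,"hand":-0.3},{"rx":0,"ry":0,"rz":0,"tx":-30,"ty":0,"tz":-85,"hand":-0.3}]'
python3 - <<'E'
from nav import *
st()
P=np.array([.5652,-.2718,.9129])
g=P[:2]-.028*np.array([np.cos(P[2]),np.sin(P[2])])
delta([*g,.09],P[2])
P=np.array([.4233,.3255,-1.186+np.pi]);g=P[:2]+.028*np.array([np.cos(P[2]),np.sin(P[2])]);delta([*g,.09],P[2])
E
```

```text
clock: 15.8
position: [0.5882, -0.0145, 0.0128]
tool_rot: [3.141, 0.009, -0.203]
force: [-26.1, 5.5, 20.2]
grip_width: -0.0001
clock: 16.2
position: [0.5657, -0.0094, 0.1033]
tool_rot: [-3.139, -0.007, -0.204]
force: [0.4, -0.2, -0.8]
grip_width: 0.0513
clk 16.2 pos [ 0.5657 -0.0094  0.1033] holder [-36.6 -33.9 103.3] yaw -0.204 F [ 0.4 -0.2 -0.8] grip 0.0513 q [-0.26  0.61  0.25  1.88 -0.23  0.67 -1.65]
t [ 40.2 282.3  13. ] r [  0.1  -0.4 -64. ]
t [-222.8 -322.5   12.4] r [   0.4   -0.4 -123.7]
```

```bash
python3 -m creep '[{"rx":0,"ry":0,"rz":-64,"tx":41,"ty":282,"tz":8,"hand":-0.3},{"rx":0,"ry":0,"rz":-64,"tx":41,"ty":282,"tz":8,"hand":-0.3},{"rx":0,"ry":0,"rz":-64,"tx":41,"ty":282,"tz":8,"hand":-0.3},{"rx":0,"ry":0,"rz":-64,"tx":41,"ty":282,"tz":8,"hand":-0.3},{"rx":0,"ry":0,"rz":-64,"tx":41,"ty":282,"tz":8,"hand":-0.3},{"rx":0,"ry":0,"rz":-64,"tx":41,"ty":282,"tz":8,"hand":-0.3},{"rx":0,"ry":0,"rz":-64,"tx":41,"ty":282,"tz":8,"hand":-0.3},{"rx":0,"ry":0,"rz":-64,"tx":41,"ty":282,"tz":8,"hand":-0.3}]'
python3 -m creep '[{"rx":0,"ry":0,"rz":0,"tx":0,"ty":0,"tz":0,"hand":-0.3},{"rx":0,"ry":0,"rz":0,"tx":0,"ty":0,"tz":0,"hand":-0.3},{"rx":0,"ry":0,"rz":0,"tx":0,"ty":0,"tz":0,"hand":-0.3}]'
python3 - <<'E'
from nav import *
st()
P=np.array([.5652,-.2718,.9129])
g=P[:2]-.028*np.array([np.cos(P[2]),np.sin(P[2])])
delta([*g,.006],P[2])
p=viewer.grab_frame("top");a=cv2.resize(p["pixels"][125:245,235:375],None,fx=4,fy=4,interpolation=cv2.INTER_CUBIC);b=cv2.resize(p["pixels"][130:250,375:435],None,fx=4,fy=4,interpolation=cv2.INTER_CUBIC)
cv2.imwrite("pics/g14.png",np.hstack([a,b]))
E
```

```text
clock: 17.0
position: [0.5459, -0.2955, 0.09]
tool_rot: [3.142, -0.0, 0.917]
force: [0.3, 0.5, -0.5]
grip_width: 0.0555
clock: 17.3
position: [0.5467, -0.2935, 0.0903]
tool_rot: [3.142, 0.0, 0.912]
force: [0.6, 0.4, 0.0]
grip_width: 0.0557
clk 17.3 pos [ 0.5467 -0.2935  0.0903] holder [   1.2 -316.2   90.3] yaw 0.912 F [0.6 0.4 0. ] grip 0.0557 q [ 0.45  0.69 -0.08  1.72  0.08  0.74 -0.33]
t [ 0.5  1.4 84.3] r [ 0.  0. -0.]
```

View pics/g14.png

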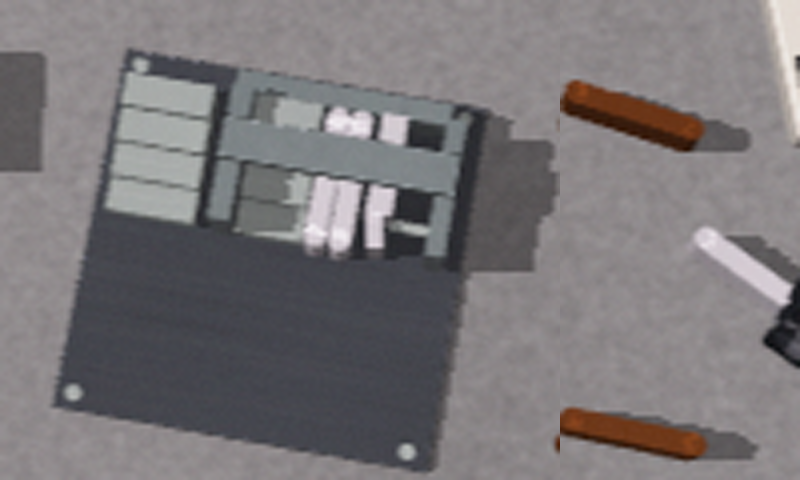

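Both plates are home side by side, with rear ends at (315,243) and (342,246), and the jaw is at (380,220). The gripper is over the third silver plate.

```bash
python3 -m creep '[{"rx":0,"ry":0,"rz":0,"tx":0,"ty":1,"tz":45,"hand":-0.3},{"rx":0,"ry":0,"rz":0,"tx":0,"ty":1,"tz":78,"hand":-0.3},{"rx":0,"ry":0,"rz":0,"tx":0,"ty":1,"tz":84,"hand":-0.3},{"rx":0,"ry":0,"rz":0,"tx":0,"ty":1,"tz":84,"hand":-0.3},{"rx":0,"ry":0,"rz":0,"tx":0,"ty":1,"tz":84,"hand":1},{"rx":0,"ry":0,"rz":0,"tx":0,"ty":1,"tz":84,"hand":1},{"rx":0,"ry":0,"rz":0,"tx":0,"ty":1,"tz":84,"hand":1},{"rx":0,"ry":0,"rz":0,"tx":0,"ty":1,"tz":84,"hand":1}]'
python3 -m creep '[{"rx":0,"ry":0,"rz":0,"tx":0,"ty":0,"tz":-20,"hand":1},{"rx":0,"ry":0,"rz":0,"tx":0,"ty":0,"tz":-60,"hand":1},{"rx":0,"ry":0,"rz":0,"tx":0,"ty":0,"tz":-60,"hand":1}]'
python3 - <<'E'
from fit import *
from nav import *
st()
delta(hw(-93,-50,65),QH[2])
p=viewer.grab_frame("top");crop(p,375,130,515,250,5,"pics/g15.png")
# edges of plate2 and jaw along a holder row at top z=38 and z=41
for x in(10,16,22,28,75,80):
    for z in(38,41):
        ys=np.arange(-20,-70,-.5);uv=proj(p,np.array([hw(x,y,z) for y in ys]))
        g=map_coordinates(p["pixels"].mean(2).astype(float),[uv[:,1],uv[:,0]],order=1)
        d=np.gradient(g);k=[(ys[i],int(d[i])) for i in range(1,len(d)-1) if abs(d[i])>4 and abs(d[i])>=abs(d[i-1]) and abs(d[i])>abs(d[i+1])]
        print(x,z,[(float(a),b) for a,b in k])
E
```

```text
clock: 18.15
position: [0.5481, -0.2949, 0.0079]
tool_rot: [3.14, -0.0, 0.913]
force: [-1.8, 1.9, 13.1]
grip_width: 0.0122
clock: 18.45
position: [0.5497, -0.2957, 0.0713]
tool_rot: [3.135, -0.002, 0.913]
force: [1.6, 0.0, 0.1]
grip_width: 0.0123
clk 18.45 pos [ 0.5497 -0.2957  0.0713] holder [   4.6 -317.7   71.3] yaw 0.913 F [1.6 0.  0.1] grip 0.0123 q [ 0.45  0.71 -0.08  1.72  0.08  0.7  -0.33]
t [ 197.1 -205.8    5.2] r [ 0.3 -0.3 63.8]
10 38 [(-24.0, -4), (-29.0, 7), (-43.0, -17), (-49.0, 19), (-51.0, 13), (-61.5, -20)]
10 41 [(-24.5, -4), (-29.0, 6), (-43.0, -18), (-49.0, 19), (-51.5, 13), (-61.5, -20)]
16 38 [(-24.5, -4), (-42.0, -22), (-47.0, 19), (-50.5, 12), (-60.5, -19)]
16 41 [(-24.5, -5), (-29.5, 5), (-43.0, -21), (-47.0, 20), (-50.5, 12), (-57.0, -7), (-60.5, -17)]
22 38 [(-23.5, -4), (-29.5, 6), (-42.0, -16), (-47.0, 17), (-59.5, -17)]
22 41 [(-23.5, -4), (-29.5, 6), (-42.0, -15), (-47.0, 17), (-49.5, 12), (-59.5, -14), (-63.0, -9)]
28 38 [(-42.5, -21), (-46.0, 16), (-64.0, -15)]
28 41 [(-42.5, -23), (-47.0, 15), (-64.5, -16)]
75 38 [(-25.0, -4), (-30.0, 4), (-41.5, -22), (-46.5, 16), (-64.5, -18)]
75 41 [(-30.0, 4), (-42.5, -22), (-46.5, 16), (-64.5, -18)]
80 38 [(-42.0, -17), (-47.0, 17), (-49.5, 10), (-64.5, -20)]
80 41 [(-31.0, 4), (-42.0, -14), (-44.5, -10), (-47.0, 17), (-49.5, 10), (-64.5, -19)]
```

View pics/g15.png

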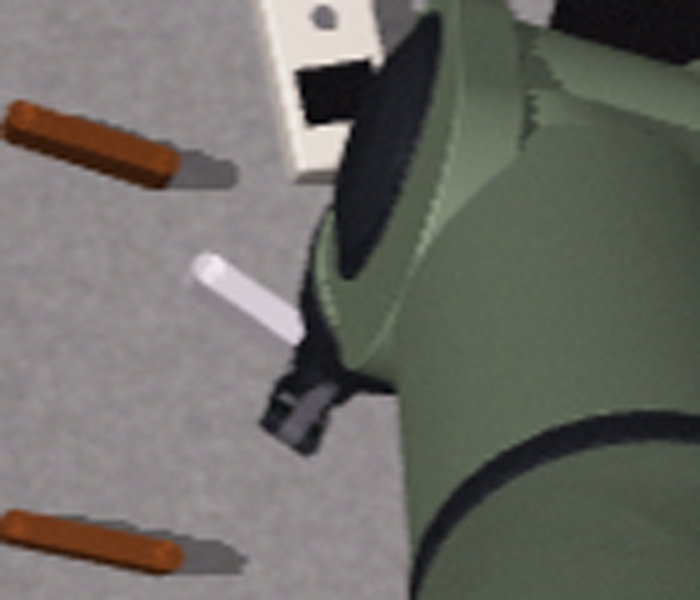

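```bash
python3 -m creep '[{"rx":0,"ry":0,"rz":63.8,"tx":196,"ty":-207,"tz":0,"hand":1},{"rx":0,"ry":0,"rz":63.8,"tx":196,"ty":-207,"tz":0,"hand":1},{"rx":0,"ry":0,"rz":63.8,"tx":196,"ty":-207,"tz":0,"hand":1},{"rx":0,"ry":0,"rz":63.8,"tx":196,"ty":-207,"tz":0,"hand":1},{"rx":0,"ry":0,"rz":63.8,"tx":196,"ty":-207,"tz":0,"hand":1},{"rx":0,"ry":0,"rz":63.8,"tx":196,"ty":-207,"tz":0,"hand":1},{"rx":0,"ry":0,"rz":63.8,"tx":196,"ty":-207,"tz":0,"hand":1},{"rx":0,"ry":0,"rz":63.8,"tx":196,"ty":-207,"tz":0,"hand":1}]' 100
python3 -m creep '[{"rx":0,"ry":0,"rz":0,"tx":0,"ty":0,"tz":0,"hand":1},{"rx":0,"ry":0,"rz":0,"tx":0,"ty":0,"tz":0,"hand":1},{"rx":0,"ry":0,"rz":0,"tx":0,"ty":0,"tz":0,"hand":1}]'
python3 - <<'E'
from nav import *
st()
delta(hw(-92,-48.5,12),QH[2])
E
```

```text
clock: 19.3
position: [0.5028, -0.0113, 0.066]
tool_rot: [3.141, 0.0, -0.203]
force: [0.3, -0.6, -0.9]
grip_width: 0.0122
clock: 19.6
position: [0.5031, -0.0131, 0.0662]
tool_rot: [-3.142, 0.0, -0.199]
force: [0.6, -0.1, -0.8]
grip_width: 0.012
clk 19.6 pos [ 0.5031 -0.0131  0.0662] holder [-97.2 -50.   66.2] yaw -0.199 F [ 0.6 -0.1 -0.8] grip 0.012 q [-0.27  0.61  0.24  2.05 -0.28  0.51 -1.59]
t [ 5.2 -1.5 54.2] r [-0.   0.   0.1]
```

```bash
python3 -m creep '[{"rx":0,"ry":0,"rz":0,"tx":5,"ty":-1.5,"tz":35,"hand":1},{"rx":0,"ry":0,"rz":0,"tx":5,"ty":-1.5,"tz":50,"hand":1},{"rx":0,"ry":0,"rz":0,"tx":5,"ty":-1.5,"tz":53,"hand":1},{"rx":0,"ry":0,"rz":0,"tx":5,"ty":-1.5,"tz":54,"hand":1},{"rx":0,"ry":0,"rz":0,"tx":5,"ty":-1.5,"tz":54,"hand":1}]'
python3 - <<'E'
from fit import *
from nav import *
st()
p=viewer.grab_frame("scene")
im=cv2.resize(p["pixels"][180:300,255:415],None,fx=5,fy=5,interpolation=cv2.INTER_CUBIC)
X=stad(z0=.006)*1000+np.array([-64,-48.5,0]);W=np.array([hw(*x) for x in X]);uv=((proj(p,W)-[255,180])*5+2).astype(np.int32);n=len(uv)//2
cv2.polylines(im,[uv[:n]],True,(0,0,255),1);cv2.polylines(im,[uv[n:]],True,(0,0,255),1)
cv2.imwrite("pics/g16.png",im)
E
```

```text
clock: 20.1
position: [0.5081, -0.0124, 0.013]
tool_rot: [-3.141, 0.001, -0.199]
force: [-6.3, 1.6, 22.7]
grip_width: 0.0119
clk 20.1 pos [ 0.5081 -0.0124  0.013 ] holder [-92.5 -48.4  13. ] yaw -0.199 F [-6.3  1.6 22.7] grip 0.0119 q [-0.23  0.71  0.19  2.05 -0.31  0.41 -1.57]
```

View pics/g16.png

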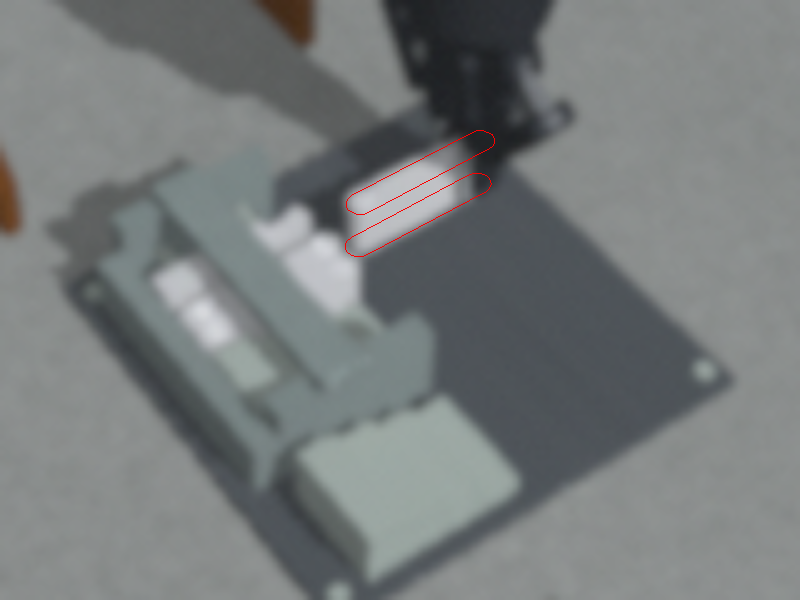

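The third plate stands on the apron, with its front at crop (350,230), aligned with the slot between the second plate and the jaw bevel.

```bash
python3 -m creep '[{"rx":0,"ry":0,"rz":0,"tx":6,"ty":0,"tz":-1,"hand":1},{"rx":0,"ry":0,"rz":0,"tx":12,"ty":0,"tz":-1,"hand":1},{"rx":0,"ry":0,"rz":0,"tx":17,"ty":0,"tz":-1,"hand":1},{"rx":0,"ry":0,"rz":0,"tx":22,"ty":0,"tz":-1,"hand":1},{"rx":0,"ry":0,"rz":0,"tx":26,"ty":0,"tz":-1,"hand":1},{"rx":0,"ry":0,"rz":0,"tx":30,"ty":0,"tz":-1,"hand":1},{"rx":0,"ry":0,"rz":0,"tx":30,"ty":0,"tz":-1,"hand":1}]'
python3 - <<'E'
from nav import *
st()
E
python3 -m creep '[{"rx":0,"ry":0,"rz":0,"tx":4,"ty":0,"tz":0,"hand":1},{"rx":0,"ry":0,"rz":0,"tx":8,"ty":0,"tz":0,"hand":1},{"rx":0,"ry":0,"rz":0,"tx":12,"ty":0,"tz":0,"hand":1},{"rx":0,"ry":0,"rz":0,"tx":12,"ty":0,"tz":0,"hand":1}]'
python3 - <<'E'
from nav import *
st()
p=viewer.grab_frame("scene");crop(p,255,180,415,300,5,"pics/g17.png")
E
```

```text
clock: 20.85
position: [0.5302, -0.0169, 0.013]
tool_rot: [3.141, 0.016, -0.199]
force: [-49.8, 10.3, 53.7]
grip_width: 0.0122
clk 20.85 pos [ 0.5302 -0.0169  0.013 ] holder [-69.9 -48.3  13. ] yaw -0.199 F [-49.8  10.3  53.7] grip 0.0122 q [-0.22  0.73  0.2   1.98 -0.31  0.47 -1.57]
clock: 21.25
position: [0.5494, -0.02, 0.0131]
tool_rot: [-3.141, 0.001, -0.199]
force: [-2.5, 3.1, 1.9]
grip_width: 0.0123
clk 21.25 pos [ 0.5494 -0.02    0.0131] holder [-50.5 -47.6  13.1] yaw -0.199 F [-2.5  3.1  1.9] grip 0.0123 q [-0.22  0.75  0.2   1.94 -0.3   0.48 -1.56]
```

View pics/g17.png

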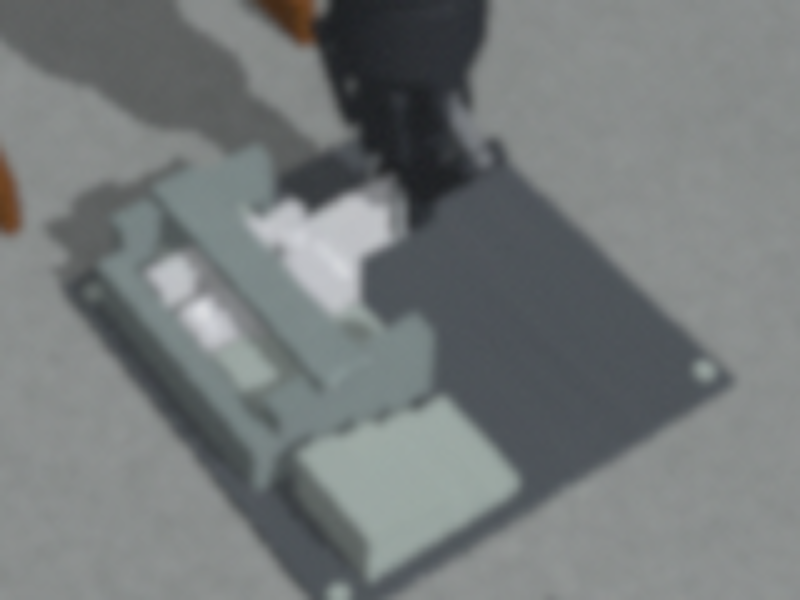

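There was a brief snag at the mouth (50 N), then the plate popped in and the force fell to 3 N. The picture shows it between the second plate and the jaw at (340,225). I'll go on gently.

```bash
python3 -m creep '[{"rx":0,"ry":0,"rz":0,"tx":4,"ty":0,"tz":0,"hand":1},{"rx":0,"ry":0,"rz":0,"tx":8,"ty":0,"tz":0,"hand":1},{"rx":0,"ry":0,"rz":0,"tx":12,"ty":0,"tz":0,"hand":1},{"rx":0,"ry":0,"rz":0,"tx":12,"ty":0,"tz":0,"hand":1}]'
python3 -m creep '[{"rx":0,"ry":0,"rz":0,"tx":5,"ty":0,"tz":0,"hand":1},{"rx":0,"ry":0,"rz":0,"tx":10,"ty":0,"tz":0,"hand":1},{"rx":0,"ry":0,"rz":0,"tx":15,"ty":0,"tz":0,"hand":1},{"rx":0,"ry":0,"rz":0,"tx":19,"ty":0,"tz":0,"hand":1},{"rx":0,"ry":0,"rz":0,"tx":19,"ty":0,"tz":0,"hand":1}]'
python3 - <<'E'
from nav import *
st()
p=viewer.grab_frame("scene");crop(p,255,180,415,300,5,"pics/g18.png")
E
```

```text
clock: 21.7
position: [0.5612, -0.0226, 0.0131]
tool_rot: [-3.141, 0.001, -0.199]
force: [-2.2, 3.8, 1.4]
grip_width: 0.0124
clock: 22.2
position: [0.5797, -0.0265, 0.0131]
tool_rot: [-3.141, 0.001, -0.199]
force: [-2.2, 3.3, 1.0]
grip_width: 0.012
clk 22.2 pos [ 0.5797 -0.0265  0.0131] holder [-19.4 -48.   13.1] yaw -0.199 F [-2.2  3.3  1. ] grip 0.012 q [-0.2   0.78  0.21  1.86 -0.3   0.54 -1.56]
```

View pics/g18.png

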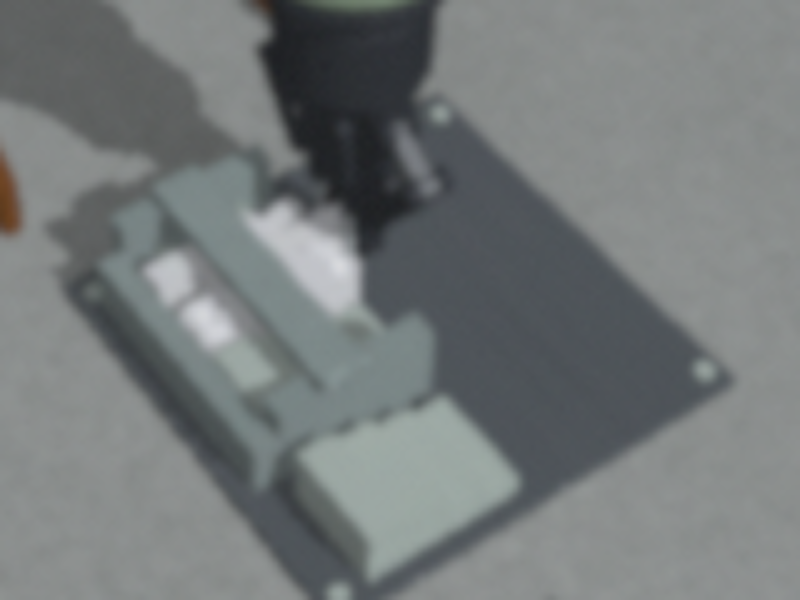

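```bash
python3 -m creep '[{"rx":0,"ry":0,"rz":0,"tx":0,"ty":0,"tz":0,"hand":0.2},{"rx":0,"ry":0,"rz":0,"tx":0,"ty":0,"tz":0,"hand":0.2},{"rx":0,"ry":0,"rz":0,"tx":-25,"ty":0,"tz":0,"hand":0.2},{"rx":0,"ry":0,"rz":0,"tx":-42,"ty":0,"tz":0,"hand":0.2},{"rx":0,"ry":0,"rz":0,"tx":-42,"ty":0,"tz":0,"hand":1},{"rx":0,"ry":0,"rz":0,"tx":-42,"ty":0,"tz":0,"hand":1},{"rx":0,"ry":0,"rz":0,"tx":-42,"ty":0,"tz":0,"hand":1},{"rx":0,"ry":0,"rz":0,"tx":-42,"ty":0,"tz":0,"hand":1}]'
python3 -m creep '[{"rx":0,"ry":0,"rz":0,"tx":6,"ty":0,"tz":0,"hand":1},{"rx":0,"ry":0,"rz":0,"tx":12,"ty":0,"tz":0,"hand":1},{"rx":0,"ry":0,"rz":0,"tx":18,"ty":0,"tz":0,"hand":1},{"rx":0,"ry":0,"rz":0,"tx":23,"ty":0,"tz":0,"hand":1},{"rx":0,"ry":0,"rz":0,"tx":28,"ty":0,"tz":0,"hand":1},{"rx":0,"ry":0,"rz":0,"tx":33,"ty":0,"tz":0,"hand":1},{"rx":0,"ry":0,"rz":0,"tx":38,"ty":0,"tz":0,"hand":1},{"rx":0,"ry":0,"rz":0,"tx":38,"ty":0,"tz":0,"hand":1}]'
python3 - <<'E'
from nav import *
st()
p=viewer.grab_frame("scene");crop(p,255,180,415,300,5,"pics/g19.png")
E
```

```text
clock: 23.05
position: [0.5393, -0.0187, 0.0133]
tool_rot: [3.142, -0.001, -0.2]
force: [0.1, 0.4, 0.8]
grip_width: 0.0002
clock: 23.85
position: [0.5755, -0.026, 0.0131]
tool_rot: [3.141, 0.002, -0.2]
force: [-5.3, 1.9, 3.6]
grip_width: -0.0005
clk 23.85 pos [ 0.5755 -0.026   0.0131] holder [-23.7 -48.3  13.1] yaw -0.2 F [-5.3  1.9  3.6] grip -0.0005 q [-0.21  0.77  0.21  1.87 -0.3   0.53 -1.56]
```

View pics/g19.png

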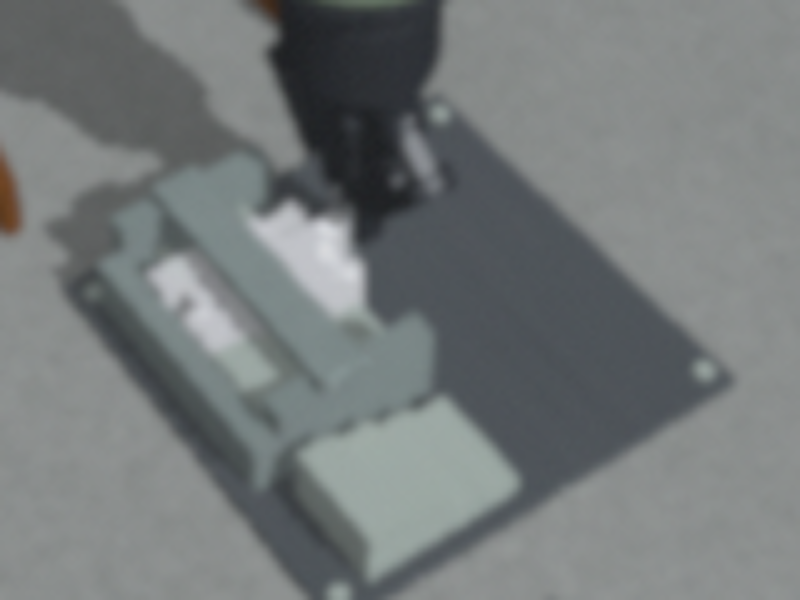

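The third plate is nearly in: its front end shows behind the bridge at (190,285). Now the rest.

```bash
python3 -m creep '[{"rx":0,"ry":0,"rz":0,"tx":3,"ty":0,"tz":0,"hand":1},{"rx":0,"ry":0,"rz":0,"tx":6,"ty":0,"tz":0,"hand":1},{"rx":0,"ry":0,"rz":0,"tx":9,"ty":0,"tz":0,"hand":1},{"rx":0,"ry":0,"rz":0,"tx":10,"ty":0,"tz":0,"hand":1},{"rx":0,"ry":0,"rz":0,"tx":10,"ty":0,"tz":0,"hand":1}]'
python3 -m creep '[{"rx":0,"ry":0,"rz":0,"tx":1,"ty":0,"tz":0,"hand":1},{"rx":0,"ry":0,"rz":0,"tx":2,"ty":0,"tz":0,"hand":1},{"rx":0,"ry":0,"rz":0,"tx":2,"ty":0,"tz":0,"hand":1}]'
python3 - <<'E'
from nav import *
st()
E
```

```text
clock: 24.4
position: [0.5848, -0.0279, 0.013]
tool_rot: [3.141, 0.003, -0.2]
force: [-9.4, 2.3, 7.4]
grip_width: -0.0003
clock: 24.7
position: [0.5854, -0.0279, 0.0128]
tool_rot: [3.141, 0.006, -0.199]
force: [-16.4, 3.4, 10.7]
grip_width: -0.0002
clk 24.7 pos [ 0.5854 -0.0279  0.0128] holder [-13.6 -48.2  12.8] yaw -0.199 F [-16.4   3.4  10.7] grip -0.0002 q [-0.2   0.79  0.22  1.84 -0.3   0.55 -1.56]
```

```bash
python3 -m creep '[{"rx":0,"ry":0,"rz":0,"tx":2,"ty":0,"tz":0,"hand":1},{"rx":0,"ry":0,"rz":0,"tx":3,"ty":0,"tz":0,"hand":1},{"rx":0,"ry":0,"rz":0,"tx":3,"ty":0,"tz":0,"hand":1}]'
python3 - <<'E'
from nav import *
st()
E
python3 -m creep '[{"rx":0,"ry":0,"rz":0,"tx":-20,"ty":0,"tz":0,"hand":1},{"rx":0,"ry":0,"rz":0,"tx":-40,"ty":0,"tz":-30,"hand":1},{"rx":0,"ry":0,"rz":0,"tx":-60,"ty":40,"tz":-80,"hand":1},{"rx":0,"ry":0,"rz":0,"tx":-60,"ty":90,"tz":-90,"hand":1},{"rx":0,"ry":0,"rz":0,"tx":-60,"ty":140,"tz":-90,"hand":1},{"rx":0,"ry":0,"rz":0,"tx":-60,"ty":190,"tz":-90,"hand":1},{"rx":0,"ry":0,"rz":0,"tx":-60,"ty":220,"tz":-90,"hand":1},{"rx":0,"ry":0,"rz":0,"tx":-60,"ty":220,"tz":-90,"hand":1}]'
python3 - <<'E'
from fit import *
from nav import *
st()
p=viewer.grab_frame("top");cv2.imwrite("pics/t20.png",p["pixels"]);crop(p,245,130,365,230,6,"pics/g20.png")
s=viewer.grab_frame("scene");crop(s,255,180,375,280,6,"pics/g21.png")
E
```

```text
clock: 25.0
position: [0.5856, -0.0279, 0.0126]
tool_rot: [3.141, 0.011, -0.199]
force: [-33.8, 7.9, 27.6]
grip_width: 0.0003
clk 25.0 pos [ 0.5856 -0.0279  0.0126] holder [-13.4 -48.2  12.6] yaw -0.199 F [-33.8   7.9  27.6] grip 0.0003 q [-0.2   0.79  0.22  1.83 -0.3   0.56 -1.56]
clock: 25.8
position: [0.4865, -0.2394, 0.1038]
tool_rot: [3.139, -0.001, -0.208]
force: [-0.2, 1.1, 0.4]
grip_width: -0.0004
clk 25.8 pos [ 0.4865 -0.2394  0.1038] holder [ -68.5 -275.1  103.8] yaw -0.208 F [-0.2  1.1  0.4] grip -0.0004 q [ 0.16  0.59  0.25  1.94 -0.23  0.65 -1.22]
```

View pics/g20.png

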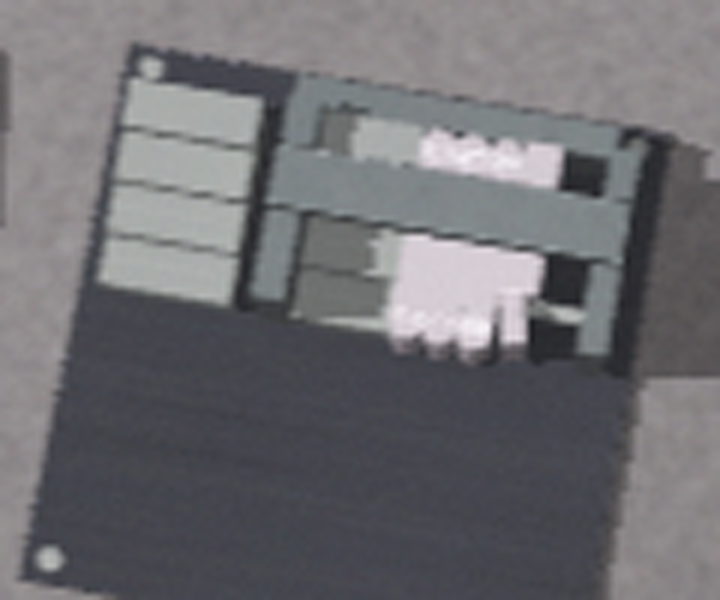

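View pics/g21.png

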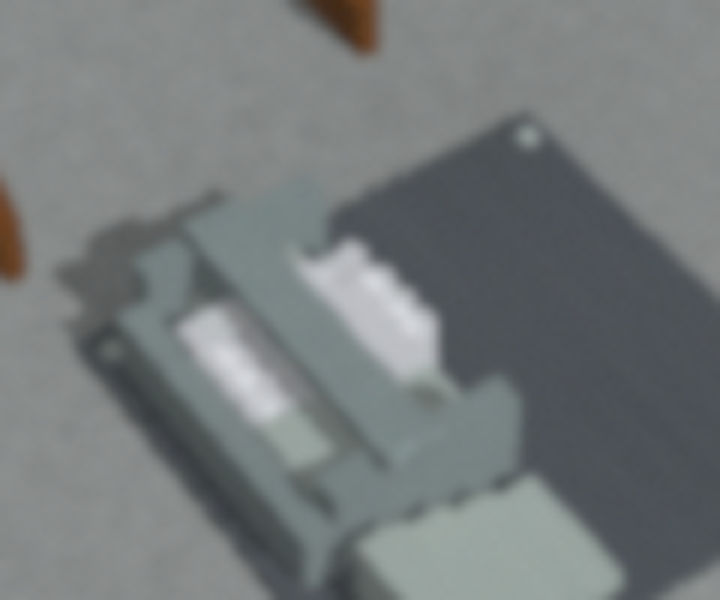

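View pics/t20.png

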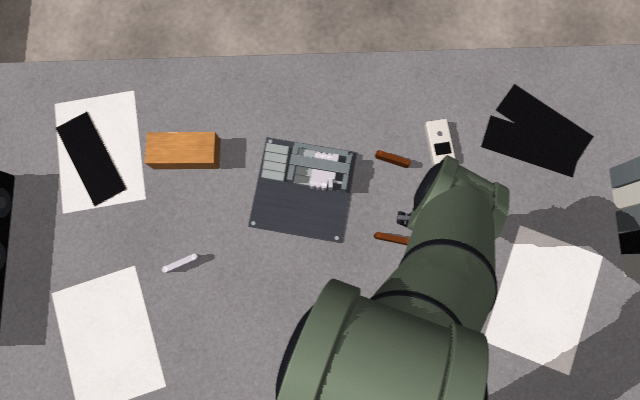

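```bash
python3 - <<'E'
from fit import *
from nav import *
p=viewer.grab_frame("top")
def prof(pts):
    uv=proj(p,np.array([hw(*x) for x in pts]));return map_coordinates(cv2.resize(p["pixels"].mean(2).astype(np.float32),None,fx=1,fy=1),[uv[:,1],uv[:,0]],order=1)
for y in(-19,-20,-21,-33,-34,-35,-47,-48,-49):
    xs=np.arange(-20,20,.5);g=prof([(x,y,38) for x in xs]);i=np.argmax(g>130)
    xb=np.arange(66,96,.5);gb=prof([(x,y,38) for x in xb]);j=len(gb)-1-np.argmax(gb[::-1]>170)
    print(y,"rear x",xs[i],"front",xb[j],g[::6].astype(int))
for x in(24,28,32,72,76):
    ys=np.arange(-5,-75,-.5);g=prof([(x,y,40) for y in ys]);w=ys[g>150];print(x,"bright y",w.max(),w.min())
E
```

```text
-19 rear x -3.5 front 85.0 [ 72  72  69  69  99 109 173 210 221 220 209 209 210 211]
-20 rear x -3.0 front 84.5 [ 72  72  70  70  93 102 161 209 223 227 210 209 209 211]
-21 rear x -2.0 front 83.5 [ 72  71  70  70  87  94 141 206 226 228 210 210 209 211]
-33 rear x -3.5 front 85.5 [ 71  71  71  69  95 109 168 207 216 223 210 210 210 209]
-34 rear x -2.5 front 85.0 [ 71  72  72  69  90 102 154 204 216 225 210 210 210 209]
-35 rear x -2.0 front 84.0 [ 72  72  71  69  84  95 138 194 214 225 210 208 210 210]
-47 rear x -3.0 front 86.0 [ 70  70  72  70  89 104 169 209 233 239 224 209 211 210]
-48 rear x -2.5 front 85.5 [ 70  70  72  69  82  97 155 208 232 239 220 207 211 210]
-49 rear x -2.0 front 84.5 [ 71  71  73  69  73  92 140 204 223 234 213 204 209 207]
24 bright y -5.0 -67.0
28 bright y -5.0 -67.0
32 bright y -5.0 -67.5
72 bright y -5.0 -67.0
76 bright y -5.0 -67.5
```

```bash
python3 - <<'E'
from nav import *
st();print(bot.job_done())
E
```

```text
clk 25.95 pos [ 0.4886 -0.2324  0.1032] holder [ -67.9 -267.8  103.2] yaw -0.2 F [-0.8  0.2 -0.5] grip -0.0002 q [ 0.15  0.58  0.25  1.94 -0.23  0.65 -1.22]
the job is handed in; nothing more can be done
None
```

I slid three plates in beside the narrow block, one at a time. Each was stood on the apron, slid under the bridge while gripped, then pushed home with shut fingers. The job was handed in at about 26 s of the 72 s allowed.

**Last checks, from the top camera:**
- **Plates:** all three are level, with rear ends about 3 mm out at the mouth and front ends at about 85–86 mm (the end stop is at 86 mm). Each final push met a firm stop at the same tool position, about 26–34 N along the push.
- **Jaw:** it measures roughly 3 mm farther back than before, against the expected 4 mm. That is within what the image can resolve. The pack shows no gaps.
- **Everything else:** the spare plate is still on the bench where it started, clear of the holder, and both step blocks and the other items look unmoved. The gripper is clear of everything.

**Problems:**
- **Third plate:** it caught at the mouth, with the wrist force peaking around 74 N in all (about 50 N along the push). It then slipped in, and force along the push fell to about 2 N. I saw no displaced parts afterwards.
- **Refused move:** the first move command was refused over its format, and nothing moved.

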